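Fetch the track gauge from the back of a crowded hook and set it on the test track

TASK

I need the aluminium track gauge, which hangs at the back of the crowded hook: first move the red and blue templates in front of it, one at a time, over to the spare hook and leave them hanging there. Then take the gauge off and lower it gently onto the test track, upright across the middle of the yellow sleeper with both notches fully down over the rails, and let go. Leave the locomotive shell, the dish and the file where they are.

Things in the scene. Friction and masses are not known exactly. Their poses are not given: they have to be found in the camera images.
- full_hook (a point): Crowded peg: level, round, steel, 10 mm thick. Point: middle of the peg, on its axis, 175 mm above the bench; peg along local x, z up. Free end at local -x, upturned tip 70 to 80 mm out, its top 14 mm above the axis. Post at x = +85 mm, no higher than the peg. Foot 190 x 90 x 10 mm. From the tip inwards: two templates (either order), then the gauge, about 40 mm apart.
- spare_hook (a point): Spare peg, empty at the start; point, axes, sizes and fixed stand as for full_hook. To pass along a peg over its tip, an eye must be raised 10 to 33 mm (best 20) above its hanging height. The two stands and the track stand side by side, 0.21 m or more apart, in any order.
- gauge: Aluminium track gauge, 114 mm tall, 0.15 to 0.31 kg. Origin: centre of its underside, z up as it hangs and as it stands. Foot 36 mm thick (x), 96 wide (y), 24 tall; two notches in its underside at y = -32 and +32 mm, each 13 mm wide, 12 deep, open along x. Above it a web 12 mm thick, 56 wide, up to 52 mm, then the hanging eye (see gauge_eye).
- red_template: Red plastic template, a stepped flat plate 12 mm thick (x), 80 mm wide (y), 62 mm wide from 32 mm up, then from 52 mm up a hanging eye like the gauge's; 114 mm tall, 0.09 kg. Origin: centre of its underside, z up as it hangs.
- blue_template: Blue plastic template, a disc 60 mm across and 12 mm thick (x) with a white centre, with a hanging eye like the gauge's above it; 114 mm tall, 0.09 kg. Origin: bottom of the disc, middle of its thickness, z up as it hangs.
- gauge_eye (a point): Point of the gauge's eye that lies on the peg's axis while it hangs, 99 mm above its origin, same axes. All eyes are alike: house-shaped frame 12 mm thick (x), 44 wide (y); flat upright side bars 7 mm wide, 60 to 100 mm above the origin; 30-degree gable, peak at 114 mm; window 30 mm wide, sill at 60 mm. Grip the bars' outer faces from above, across 44 mm, about 90 mm above the origin.
- red_eye (a point): Point of the red template's eye that lies on the peg's axis while it hangs, 99 mm above its origin, same axes. Eye shaped as the gauge's.
- blue_eye (a point): Point of the blue template's eye that lies on the peg's axis while it hangs, 99 mm above its origin, same axes. Eye shaped as the gauge's.
- track: Fixed track panel, 210 x 112 mm. Origin: on the bench under its centre; rails along x. Sleepers 8 mm tall; the middle one (x = 0) is yellow, 30 mm wide, the rest brown. Two steel rails, round heads 7 mm wide, at y = -32 and +32 mm, tops 24 mm up. Fully seated, the gauge's origin is 12 mm above this origin, its x along the rails, either way round.
- loco: Bystander: grey plastic locomotive shell, 190 x 56 x 62 mm (length along x), loose, beyond the stands. Origin: centre of its underside.
- dish: Bystander: white ceramic dish of small wooden fence posts, 92 mm across, 28 mm tall, loose, beyond the stands. Origin: centre of its underside.
- file: Bystander: steel file with a wooden handle, about 190 mm long (along x), 18 mm tall, loose, near the robot. Origin: on the bench under its middle.
There are look-alikes about, which are no part of the job. Leave any black or purple look-alike of the gauge alone. There is more than one size of the red_template; the one meant has the size given above.

How it is judged:
On the way, in this order (a step that is already met when the one before it is completed fails the run):
1. one template hangs on the spare hook, released (((x of red_eye in the frame of spare_hook between -0.072 and 0.08 m and y of red_eye in the frame of spare_hook between -0.012 and 0.012 m and z of red_eye in the frame of spare_hook between -0.008 and 0.008 m and contact force between red_template and the fingers below 0.02 N and angle between red_template's own z axis and vertical below 0.35 rad) or (x of blue_eye in the frame of spare_hook between -0.072 and 0.08 m and y of blue_eye in the frame of spare_hook between -0.012 and 0.012 m and z of blue_eye in the frame of spare_hook between -0.008 and 0.008 m and contact force between blue_template and the fingers below 0.02 N and angle between blue_template's own z axis and vertical below 0.35 rad))), for 0.2 s.
2. both templates hang on the spare hook, released (x of red_eye in the frame of spare_hook between -0.072 and 0.08 m and y of red_eye in the frame of spare_hook between -0.012 and 0.012 m and z of red_eye in the frame of spare_hook between -0.008 and 0.008 m and contact force between each of red_template, blue_template and the fingers below 0.02 N and angle between each of red_template, blue_template's own z axis and vertical below 0.35 rad and x of blue_eye in the frame of spare_hook between -0.072 and 0.08 m and y of blue_eye in the frame of spare_hook between -0.012 and 0.012 m and z of blue_eye in the frame of spare_hook between -0.008 and 0.008 m), for 0.2 s.
3. the gauge is off the crowded hook, with both templates still on the spare hook (all of step 2 and horizontal distance between gauge_eye and full_hook above 0.1 m), for 0.1 s.
At the end, for the whole second after the job is handed in: Both templates hang released by their eyes on the spare peg (within 12 mm sideways, 8 mm in height); the gauge stands released and still on the track within 15 mm of the yellow sleeper's middle, 6 mm across, less than 16 mm up (12 is fully down), upright within 0.1 and square within 0.2 rad (all of step 2 and x of gauge in the frame of track between -0.015 and 0.015 m and y of gauge in the frame of track between -0.006 and 0.006 m and z of gauge in the frame of track below 0.016 m and angle between gauge's own z axis and vertical below 0.1 rad and angle between the x axis of gauge and the x axis of track, either way round below 0.2 rad and contact force between gauge and the fingers below 0.02 N and linear speed of gauge below 0.02 m/s); the robot touches nothing.
It fails at once if the locomotive shell pushed more than 30 mm (distance of loco from where it was at the start of the episode above 0.03 m).
It fails at once if the dish pushed more than 30 mm (distance of dish from where it was at the start of the episode above 0.03 m).
It fails at once if the file pushed more than 30 mm (distance of file from where it was at the start of the episode above 0.03 m).
It fails at once if the gauge let fall (faster than 0.5 m/s with no finger touching it) (contact force between gauge and the fingers below 0.01 N and linear speed of gauge above 0.5 m/s).
It also fails if it takes over 72 s, if anything falls off the work surface, if the arm or the gripper's body presses on something with over 40 N, if the wrist force passes 120 N, or if a joint passes its speed limit or range.

ROBOT

A 6-joint arm with a two-finger parallel gripper is mounted at the origin on the work surface. World frame = base frame: x ahead of the robot, y to its left, z up, the work surface at z = 0. Lengths are in m, angles in rad, forces in N, time in s.
With the tool pointing down it reaches from about 0.275 to 0.75 m from the base axis. Payload 10.2 kg.
Tool frame: the origin (TCP) lies on the centre line of the jaws, within the pads' length; the fingertips stand 25 mm ahead of it and the grasp point (between the pads) lies 6 mm ahead of it; x points along the fingers, y is the direction in which the jaws open and shut, and the axes are right-handed (so a half turn about x gives the same grasp; the last joint's range is limited). The gripper opens to 88 mm and grips with 3 to 60 N. Pads are 18 mm wide; open, the fingers measure 123 mm over their backs; the gripper's body (75 mm by 187 mm) begins 45 mm behind the grasp point.
Start: joints at [-1.353, 0.313, 1.498, -0, 1.331, -0.223], TCP at [0.224, -0.475, 0.227] pointing down, gripper open.
Joint ranges: [-2.94, 2.94], [-0.97, 2.17], [0.19, 2.56], [-1.23, 4.37], [0.02, 3.11], [-2.88, 2.88]. Speed limits (rad/s): [2.39, 2.39, 3.01, 3.14, 3.14, 3.14].

INTERFACE

Orientations are given as [roll, pitch, yaw] about the fixed x, y, z axes, in that order (R = Rz(yaw) Ry(pitch) Rx(roll)).
In Python, from rig import env, cams gives the robot as it stands.
- The arm moves only by the tool servo_tool, never from a script. Its argument "deltas" is a list of rows, each an object of numbers: "tx", "ty", "tz": the shift along the tool's x, y, z in cm; "rx", "ry", "rz": the turn, a rotation vector about the tool's x, y, z in rad; "hand": the gripper's target within -1 to 1 (fully open at 1, half-way at 0, shut at -1). A call has 1 to 12 rows; each row is the pose to reach, as a shift and turn from the pose commanded when the call began, along the tool's axes at that moment; what a row does not reach only later rows make up. A row lasts 1/8 s, in which the tool goes at most 62.5 mm and 10.7 degrees, less where a joint would pass 70% of its speed; a pose out of reach is approached as far as the arm can. A call with a gripper value outside its range is refused whole. The fingers move at their own pace and stop on an object; the grip force is fixed at half the most. Time passes only in rows, so rows that repeat a pose let the fingers close. It gives the time, the measured TCP pose, the force and the opening at its end, in the units of the state.
- env.get_state(): the state, without advancing time (a new reading comes with each control period).
- cams.camera(name): name is "scene" or "top" or "wrist"; returns the picture (420x560x3 uint8, red, green, blue); there is no depth.
- cams.camera_params(name): a dict with "fx", "fy", "cx", "cy" (pixels), "camera_from_world" (4x4, takes a point from world to camera coordinates); the wrist camera has in their place "mount" (4x4, takes a point from camera to tool coordinates, whose origin is the TCP and whose axes are the tool frame's). Camera axes: x right, y down, z forward; pixel columns grow to the right and rows downward; lengths in m; the calibration is good to about 2 mm. A picture is of the moment at which its call begins: read the wrist's pose just before it. camera_params takes no time and is no camera call.
- env.close_job(): hands the job in, once; it reports no verdict.
The state is a dict: "clock": time; "q": joint angles; "qd": joint speeds; "effort": joint torques, N m; "tcp_pos": TCP position; "tcp_rot": TCP orientation; "ft_force": force on the tool from outside, world axes, zero at the start; "ft_torque": the same for the moment, N m; "grip_width": finger opening in m.
Only numpy, scipy, OpenCV 4.12 (cv2) and the standard library are available. Lean on these libraries where they do the work, as an engineer would, in place of code of your own. Each camera call takes 0.05 s, during which the arm holds its last target.

## Working session

There is one attempt and no reset: what is moved stays moved. The work goes in short steps, Python scripts to look and compute and a tool call to move; the robot and the scene stay as the last step left them, time stands still between calls to the robot, and variables do not carry over. Pictures are saved under pics/ and viewed, and the job is handed in when it is done.

Besides the shell and the picture viewer there is one more tool, called after "Request:" as a command line: name --argument value ..., lists and objects as JSON in quotes. servo_tool: Moves the arm, as the interface text tells. Its arguments: {"type":"object","properties":{"deltas":{"type":"array"}},"required":["deltas"]}

```bash
ls; mkdir -p pics
python3 - <<'E'
from rig import env,cams
import cv2
s=env.get_state()
for k in s: print(k,s[k])
for n in ["scene","top","wrist"]:
    cv2.imwrite(f"pics/{n}0.png",cams.camera(n)[:,:,::-1]); print(n,cams.camera_params(n))
E
```

```text
pics
clock 0.0
q [-1.35341051e+00  3.13421200e-01  1.49843430e+00  6.56420121e-06
  1.33104869e+00 -2.23425507e-01]
qd [ 7.88430449e-04 -7.95287762e-06  1.26670691e-03  4.19310729e-04
 -4.26723562e-04 -2.13435976e-03]
effort [ 7.45763737e-04 -4.02216947e+01 -2.52263439e+01  6.93966821e-02
  3.53209942e-02 -8.58894737e-05]
tcp_pos [ 0.22392123 -0.47454837  0.22607688]
tcp_rot [-1.79908206  1.56948478  1.78332036]
ft_force [-0.44935673 -0.0904169   0.09138863]
ft_torque [-0.00537614  0.05399721 -0.05573121]
grip_width 0.08814687046634076
scene {'fx': 411.1249219594641, 'fy': 411.1249219594641, 'cx': 277.8771952356884, 'cy': 210.8501818537166, 'camera_from_world': array([[-0.41787777,  0.90847167, -0.00757652,  0.21639123],
       [ 0.71351282,  0.3230156 , -0.62173979, -0.33423652],
       [-0.56238565, -0.26521718, -0.78318722,  1.36568823],
       [ 0.        ,  0.        ,  0.        ,  1.        ]])}
top {'fx': 394.4411101483474, 'fy': 394.4411101483474, 'cx': 286.77355573207535, 'cy': 206.03676495895104, 'camera_from_world': array([[ 0.00255229, -0.99998089,  0.00563102,  0.01128617],
       [-0.99299397, -0.00319962, -0.11812168,  0.57394614],
       [ 0.11813744, -0.00529009, -0.99298316,  0.83034872],
       [ 0.        ,  0.        ,  0.        ,  1.        ]])}
wrist {'fx': 356.3683950217539, 'fy': 356.3683950217539, 'cx': 271.6089942858056, 'cy': 209.13119015981252, 'mount': array([[ 4.11047585e-04, -3.20586271e-01,  9.47219232e-01,
        -1.58439932e-01],
       [ 9.99999864e-01,  4.36804064e-04, -2.86115541e-04,
        -6.47990557e-04],
       [-3.22024496e-04,  9.47219221e-01,  3.20586406e-01,
        -8.29095299e-02],
       [ 0.00000000e+00,  0.00000000e+00,  0.00000000e+00,
         1.00000000e+00]])}
```

View pics/scene0.png

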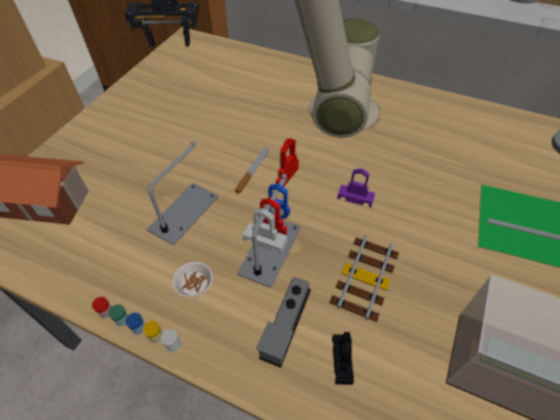

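View pics/top0.png

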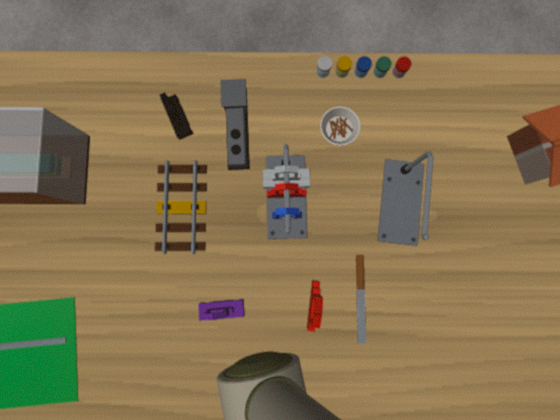

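View pics/wrist0.png

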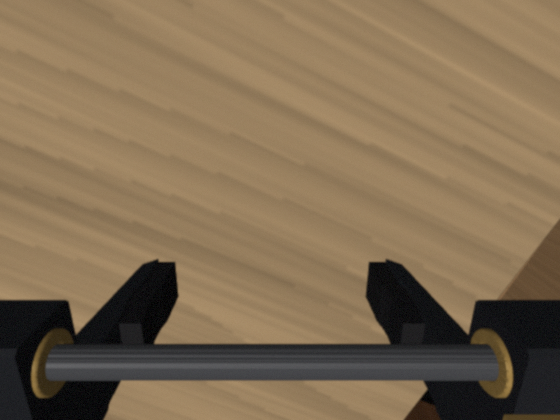

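The crowded hook is in the middle of the top view, with its tip toward the robot: blue (287,213), red (287,190) and gauge (287,175) in that order. The spare peg runs (430,155)–(426,237) and the track is at left, its yellow sleeper at (181,207). I'll zoom in for pixel picks.

```bash
cat > h.py <<'E'
import numpy as np, cv2
from rig import env,cams
from scipy.spatial.transform import Rotation as R
def ray(n,u,v,P=None):
    p=cams.camera_params(n)
    d=np.array([(u-p['cx'])/p['fx'],(v-p['cy'])/p['fy'],1.])
    if n=='wrist':
        s=P if P is not None else env.get_state(); T=np.eye(4)
        T[:3,:3]=R.from_euler('xyz',s['tcp_rot']).as_matrix();T[:3,3]=s['tcp_pos']
        M=T@p['mount']
    else: M=np.linalg.inv(p['camera_from_world'])
    return M[:3,3],M[:3,:3]@d
def onz(n,u,v,z,P=None):
    o,d=ray(n,u,v,P); return o+d*(z-o[2])/d[2]
def tri(a,b):
    (o1,d1),(o2,d2)=[ray(*x) for x in (a,b)]
    t=np.linalg.lstsq(np.c_[d1,-d2],o2-o1,rcond=None)[0]
    p,q=o1+d1*t[0],o2+d2*t[1]; return (p+q)/2,np.linalg.norm(p-q)
def proj(n,X):
    p=cams.camera_params(n);c=p['camera_from_world']@np.r_[X,1];return p['fx']*c[0]/c[2]+p['cx'],p['fy']*c[1]/c[2]+p['cy']
E
python3 - <<'E'
import cv2
def crop(f,x0,x1,y0,y1,k,o):
    im=cv2.imread(f)[y0:y1,x0:x1]; im=cv2.resize(im,None,fx=k,fy=k,interpolation=cv2.INTER_CUBIC)
    for x in range((x0//10+1)*10,x1,10): 
        cv2.putText(im,str(x),(int((x-x0)*k),10),0,.32,(0,0,0),1); cv2.line(im,(int((x-x0+.5)*k),12),(int((x-x0+.5)*k),18),(0,0,0))
    for y in range((y0//10+1)*10,y1,10): cv2.putText(im,str(y)+'-',(0,int((y-y0+.5)*k)+3),0,.32,(0,0,0),1)
    cv2.imwrite(o,im)
crop('pics/top0.png',250,330,140,250,5,'pics/c1.png')
crop('pics/top0.png',365,450,140,255,5,'pics/c2.png')
crop('pics/scene0.png',230,330,130,290,3.7,'pics/c3.png')
crop('pics/top0.png',145,225,150,265,5,'pics/c4.png')
E
```

```text
(no output)
```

View pics/c1.png

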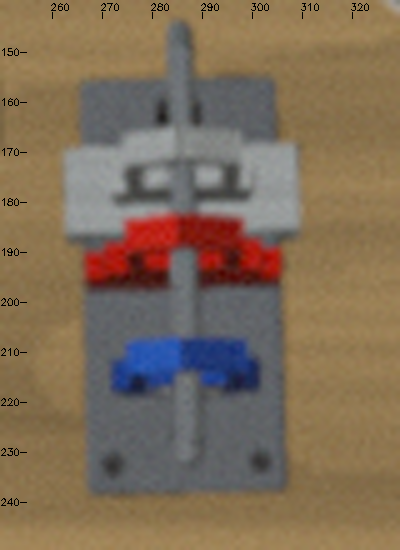

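View pics/c2.png

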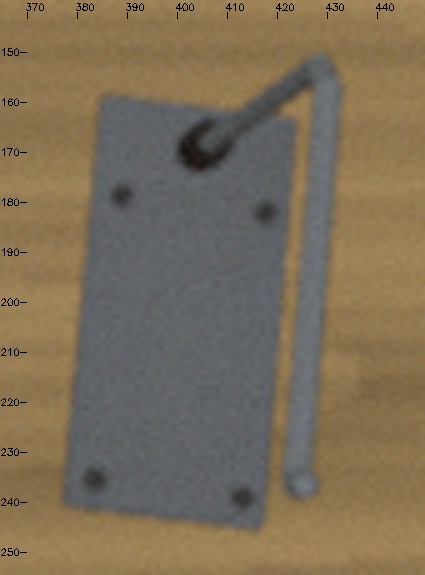

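View pics/c3.png

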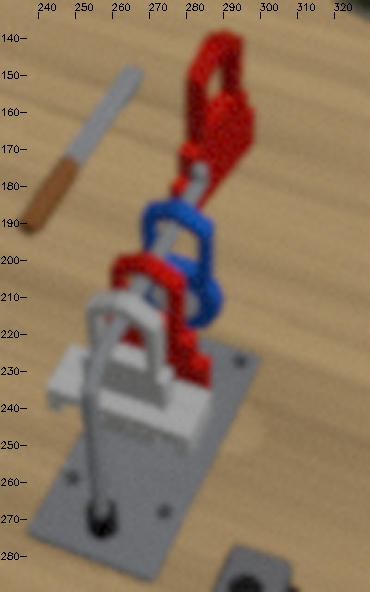

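View pics/c4.png

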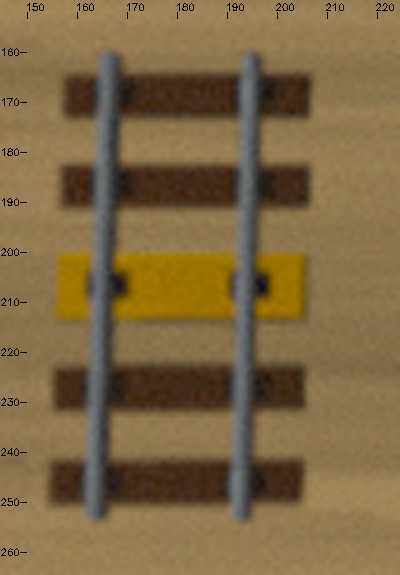

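Run:
```python
from h import *
np.set_printoptions(precision=4,suppress=True)
f=lambda t,u,v,z: print(t,onz('top',u,v,z))
f('full post',285.3,147,.18);f('full tip',286.3,231,.189)
f('gauge pk',285.3,168,.19);f('red pk',286,185.5,.19);f('blue pk',286,210.5,.19)
f('sp post',428.5,154,.18);f('sp mid',427.5,195,.18);f('sp tip',424.5,236,.189)
for n,cs in dict(full=[(265.5,155.5),(302.5,155.5),(304.5,238),(267,238)],spare=[(384.5,158.5),(423.5,163.5),(416.5,245.5),(377.5,240.5)]).items():
    P=np.array([onz('top',u,v,.01) for u,v in cs]);c=P.mean(0);d=(P[0]+P[1]-P[2]-P[3])/2
    print(n,'foot c',c,'len',np.linalg.norm(d),'w',np.linalg.norm(P[0]-P[1]),'yaw',np.arctan2(d[1],d[0]))
r=[onz('top',u,v,.022) for u,v in [(166,160.5),(163,253),(194,160.5),(192,253)]]
print(np.array(r),'yaws',[np.arctan2(*(r[i]-r[i+1])[[1,0]]) for i in(0,2)], 'mean',np.mean(r,0))
f('yellow',180.5,207,.008)
f('yl',156.5,207,.008);f('yr',205.5,207,.008)
print(tri(('top',286.3,231),('scene',282,174)))
print(tri(('top',424.5,236),('scene',193.5,146)))
print(tri(('top',427.5,154),('scene',152,189)))
```

```text
full post [0.6666 0.0167 0.18  ]
full tip [0.5107 0.0145 0.189 ]
gauge pk [0.6248 0.0166 0.19  ]
red pk [0.5927 0.0153 0.19  ]
blue pk [0.5473 0.0151 0.19  ]
sp post [ 0.6544 -0.2484  0.18  ]
sp mid [ 0.5777 -0.2435  0.18  ]
sp tip [ 0.5025 -0.2319  0.189 ]
full foot c [0.599  0.0172 0.01  ] len 0.18826086315318064 w 0.0846279129673603 yaw 0.024120915325865973
spare foot c [ 0.5879 -0.2442  0.01  ] len 0.18813009195192817 w 0.08970176882431044 yaw -0.11579536382797316
[[0.6776 0.2847 0.022 ]
 [0.471  0.2833 0.022 ]
 [0.6778 0.2219 0.022 ]
 [0.4712 0.22   0.022 ]] yaws [np.float64(0.006949707416488861), np.float64(0.009151043044938557)] mean [0.5744 0.2525 0.022 ]
yellow [0.574  0.2523 0.008 ]
yl [0.5739 0.3063 0.008 ]
yr [0.5742 0.196  0.008 ]
(array([0.5117, 0.012 , 0.1893]), np.float64(0.005451506659018054))
(array([ 0.5025, -0.2357,  0.1735]), np.float64(0.0035437479385282598))
(array([ 0.6571, -0.2501,  0.1669]), np.float64(0.0027250640146186714))
```

```bash
cat >> h.py <<'E'
def M0(s): return R.from_euler('xyz',s['tcp_rot']).as_matrix()
def goto(xyz,yaw,s=None,grasp=True,sg=1):
    """deltas (cm, rotvec) from current measured pose to put grasp point at xyz, tool down, tool y along sg*(peg y)"""
    s=s or env.get_state(); A=M0(s)
    x=np.array([0,0,-1.]);y=sg*np.array([-np.sin(yaw),np.cos(yaw),0]);B=np.c_[x,y,np.cross(x,y)]
    t=np.array(xyz)-x*(.006 if grasp else 0)
    print('t(cm)',np.round(A.T@(t-s['tcp_pos'])*100,2),'r',np.round(R.from_matrix(A.T@B).as_rotvec(),3))
E
python3 - <<'E'
from h import *
s=env.get_state();print(np.round(M0(s),3))
for sg in(1,-1): goto([.547,.015,.25],.015,sg=sg)
E
```

```text
[[-0.     0.427 -0.904]
 [ 0.001 -0.904 -0.427]
 [-1.    -0.001 -0.   ]]
t(cm) [ -2.94 -30.51 -50.11] r [-2.716e+00 -1.000e-03 -0.000e+00]
t(cm) [ -2.94 -30.51 -50.11] r [ 0.426 -0.     0.001]
```

Request:
servo_tool --deltas '[{"tx":-0.5,"ty":-3,"tz":-5,"rx":0.04,"hand":1},{"tx":-1,"ty":-6,"tz":-10,"rx":0.08,"hand":1},{"tx":-1.5,"ty":-9,"tz":-15,"rx":0.13,"hand":1},{"tx":-2,"ty":-12,"tz":-20,"rx":0.17,"hand":1},{"tx":-2.3,"ty":-15,"tz":-25,"rx":0.21,"hand":1},{"tx":-2.6,"ty":-18,"tz":-30,"rx":0.26,"hand":1},{"tx":-2.9,"ty":-21,"tz":-35,"rx":0.3,"hand":1},{"tx":-2.9,"ty":-24,"tz":-40,"rx":0.34,"hand":1},{"tx":-2.9,"ty":-27,"tz":-45,"rx":0.38,"hand":1},{"tx":-2.9,"ty":-30.5,"tz":-50.1,"rx":0.426,"hand":1},{"tx":-2.9,"ty":-30.5,"tz":-50.1,"rx":0.426,"hand":1},{"tx":-2.9,"ty":-30.5,"tz":-50.1,"rx":0.426,"hand":1}]'

```text
invalid input
```

Run:
```python
from h import *
s=env.get_state();print(s['tcp_pos'],np.round(M0(s),3),s['q'])
cv2.imwrite('pics/w1.png',cams.camera('wrist')[:,:,::-1]);cv2.imwrite('pics/s1.png',cams.camera('scene')[:,:,::-1])
```

```text
[ 0.2239492  -0.47465807  0.22622941] [[-0.     0.427 -0.904]
 [ 0.001 -0.904 -0.427]
 [-1.    -0.001 -0.   ]] [-1.35341292e+00  3.13299932e-01  1.49819390e+00  2.58861960e-05
  1.33096603e+00 -2.23394948e-01]
```

View pics/w1.png

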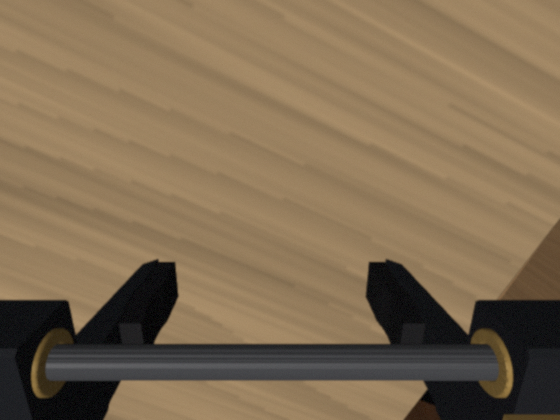

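View pics/s1.png

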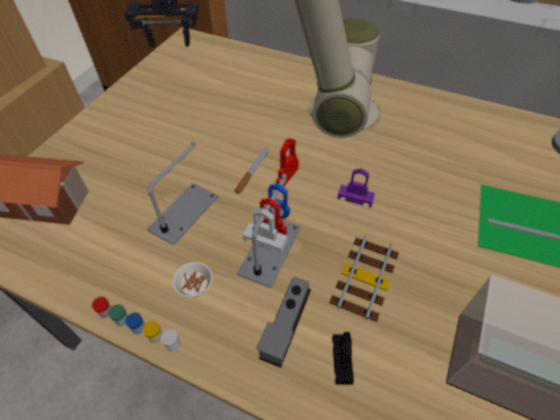

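Request:
servo_tool --deltas '[{"tx":-0.5,"ty":-3,"tz":-5,"rx":0.04,"ry":0,"rz":0,"hand":1}]'

```text
clock: 0.38
tcp_pos: [0.2556, -0.4272, 0.2308]
tcp_rot: [-1.465, 1.57, 2.072]
ft_force: [0.8, 0.1, 0.6]
grip_width: 0.0883
```

Run:
```python
from h import *
goto([.547,.015,.25],.015,sg=-1)
```

```text
t(cm) [ -2.49 -29.56 -43.94] r [0.381 0.    0.001]
```

Request:
servo_tool --deltas '[{"tx":-1,"ty":-3.5,"tz":-5.2,"rx":0.05,"ry":0,"rz":0,"hand":1},{"tx":-2,"ty":-7,"tz":-10.4,"rx":0.1,"ry":0,"rz":0,"hand":1},{"tx":-2.5,"ty":-10.5,"tz":-15.6,"rx":0.14,"ry":0,"rz":0,"hand":1},{"tx":-2.5,"ty":-14,"tz":-20.8,"rx":0.19,"ry":0,"rz":0,"hand":1},{"tx":-2.5,"ty":-17.5,"tz":-26,"rx":0.24,"ry":0,"rz":0,"hand":1},{"tx":-2.5,"ty":-21,"tz":-31.2,"rx":0.28,"ry":0,"rz":0,"hand":1},{"tx":-2.5,"ty":-24.5,"tz":-36.4,"rx":0.33,"ry":0,"rz":0,"hand":1},{"tx":-2.5,"ty":-28,"tz":-41.6,"rx":0.36,"ry":0,"rz":0,"hand":1},{"tx":-2.5,"ty":-29.6,"tz":-43.9,"rx":0.381,"ry":0,"rz":0,"hand":1},{"tx":-2.5,"ty":-29.6,"tz":-43.9,"rx":0.381,"ry":0,"rz":0,"hand":1},{"tx":-2.5,"ty":-29.6,"tz":-43.9,"rx":0.381,"ry":0,"rz":0,"hand":1}]'

```text
clock: 1.75
tcp_pos: [0.5448, 0.0168, 0.2565]
tcp_rot: [0.395, 1.57, -2.727]
ft_force: [-0.5, -0.3, -0.1]
grip_width: 0.0882
```

Run:
```python
from h import *
s=env.get_state();print(s['tcp_pos'],np.round(M0(s),3),s['q'],s['qd'])
cv2.imwrite('pics/w2.png',cams.camera('wrist')[:,:,::-1])
```

```text
[0.54476368 0.01676911 0.25652422] [[-0.    0.02 -1.  ]
 [-0.   -1.   -0.02]
 [-1.    0.    0.  ]] [-1.84135792e-01  3.38151191e-01  1.38492623e+00 -2.71527504e-04
  1.41890831e+00  1.36707248e+00] [-0.01576735 -0.00879423  0.00427947  0.00063924 -0.00034038  0.00501313]
```

View pics/w2.png

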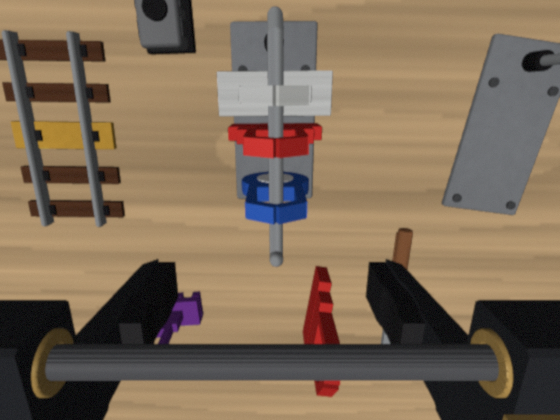

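Run:
```python
import cv2
im=cv2.imread('pics/w2.png')[0:270,200:350];im=cv2.resize(im,None,fx=2.2,fy=2.2,interpolation=cv2.INTER_CUBIC)
for y in range(0,270,20): cv2.putText(im,str(y)+'-',(0,int((y+.5)*2.2)+3),0,.35,(0,0,0),1)
for x in range(200,350,20): cv2.putText(im,str(x)+'|',(int((x-200+.5)*2.2),8),0,.35,(0,0,0),1)
cv2.imwrite('pics/w2c.png',im)
```

```text
(no output)
```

View pics/w2c.png

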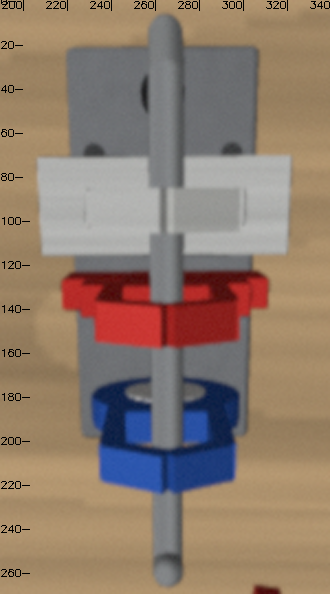

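Run:
```python
from h import *
f=lambda t,u,v,z: print(t,onz('wrist',u,v,z).round(4))
f('g',274.2,85,.19);f('g',274.5,105,.19);f('r',275,137.5,.19);f('r',275.3,157,.19);f('b',276,202,.19);f('b',276.3,223,.19)
f('tip',276.5,258,.189);f('post',274.5,8,.18)
# spare hook post base, foot corners
f('spare post base',528,62,.01)
```

```text
g [0.6294 0.0169 0.19  ]
g [0.6179 0.0165 0.19  ]
r [0.5984 0.0157 0.19  ]
r [0.5862 0.0153 0.19  ]
b [0.5562 0.0141 0.19  ]
b [0.5414 0.0136 0.19  ]
tip [0.5147 0.0128 0.189 ]
post [0.672  0.0176 0.18  ]
spare post base [ 0.6589 -0.251   0.01  ]
```

Request:
servo_tool --deltas '[{"tx":3,"ty":0.3,"tz":-0.3,"rx":0,"ry":0,"rz":0,"hand":1},{"tx":6,"ty":0.3,"tz":-0.3,"rx":0,"ry":0,"rz":0,"hand":1},{"tx":8.4,"ty":0.3,"tz":-0.3,"rx":0,"ry":0,"rz":0,"hand":1},{"tx":8.4,"ty":0.3,"tz":-0.3,"rx":0,"ry":0,"rz":0,"hand":1},{"tx":8.4,"ty":0.3,"tz":-0.3,"rx":0,"ry":0,"rz":0,"hand":-1},{"tx":8.4,"ty":0.3,"tz":-0.3,"rx":0,"ry":0,"rz":0,"hand":-1},{"tx":8.4,"ty":0.3,"tz":-0.3,"rx":0,"ry":0,"rz":0,"hand":-1},{"tx":8.4,"ty":0.3,"tz":-0.3,"rx":0,"ry":0,"rz":0,"hand":-1}]'

```text
clock: 2.8
tcp_pos: [0.5483, 0.0145, 0.1729]
tcp_rot: [2.952, 1.57, -0.17]
ft_force: [-0.3, 0.4, -0.3]
grip_width: 0.05
```

Run:
```python
from h import *
s=env.get_state();print(s['tcp_pos'],s['ft_force'],s['grip_width'])
a=cams.camera('wrist');b=cams.camera('scene')
cv2.imwrite('pics/a3.png',cv2.resize(np.hstack([a,b])[:,:,::-1],(800,300)))
for i,(u,v) in enumerate([(315,283),(317,328)]): print(onz('top',u,v,.12))
```

```text
[0.54825503 0.01451477 0.17289281] [-0.30653665  0.38443869 -0.25269672] 0.05004457192686218
[ 0.41444421 -0.04139373  0.12      ]
[ 0.33018951 -0.04470286  0.12      ]
```

View pics/a3.png

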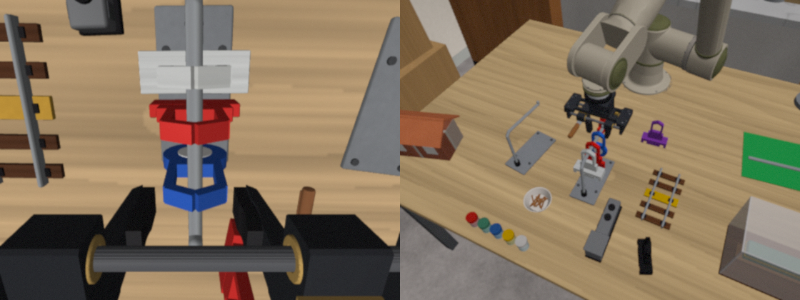

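Request:
servo_tool --deltas '[{"tx":0,"ty":0,"tz":0,"rx":0,"ry":0,"rz":0,"hand":-1},{"tx":0,"ty":0,"tz":0,"rx":0,"ry":0,"rz":0,"hand":-1},{"tx":0,"ty":0,"tz":0,"rx":0,"ry":0,"rz":0,"hand":-1},{"tx":-1,"ty":0,"tz":0,"rx":0,"ry":0,"rz":0,"hand":-1},{"tx":-2,"ty":0,"tz":0,"rx":0,"ry":0,"rz":0,"hand":-1},{"tx":-2,"ty":0,"tz":0,"rx":0,"ry":0,"rz":0,"hand":-1}]'

```text
clock: 3.65
tcp_pos: [0.5485, 0.0145, 0.1935]
tcp_rot: [2.981, 1.569, -0.141]
ft_force: [-0.4, 0.2, 0.9]
grip_width: 0.0003
```

Run:
```python
from h import *
s=env.get_state();print(s['tcp_pos'],s['ft_force'],s['grip_width'])
a=cams.camera('wrist');b=cams.camera('scene')
cv2.imwrite('pics/a4.png',np.hstack([cv2.resize(a,(400,300)),cv2.resize(b[100:250,200:400],(400,300))])[:,:,::-1])
```

```text
[0.54850343 0.01452234 0.19346073] [-0.40853741  0.1932366   0.92169298] 0.0003209030472325108
```

View pics/a4.png

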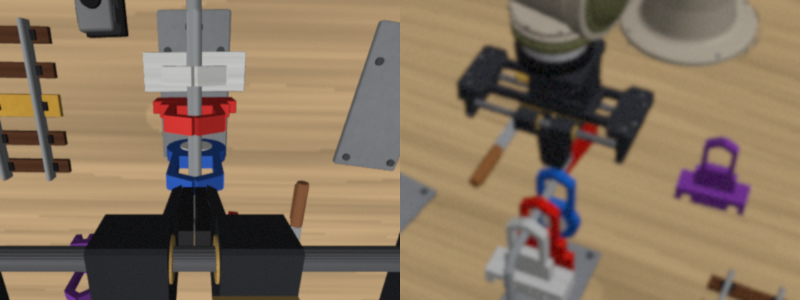

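Run:
```python
from h import *
s=env.get_state();A=M0(s);p=cams.camera_params('wrist');Mi=np.linalg.inv(p['mount'])
for x in(.0,.006,.025):
    c=Mi@np.array([x,0,0,1]);w=s['tcp_pos']+A[:,0]*x
    print(x,p['fx']*c[0]/c[2]+p['cx'],p['fy']*c[1]/c[2]+p['cy'],'scene',proj('scene',w),'top',proj('top',w))
for n in('top','scene'):
    im=cams.camera(n)[:,:,::-1]; cv2.imwrite(f'pics/{n}5.png',im)
a=cv2.imread('pics/top5.png')[120:300,200:350];b=cv2.imread('pics/scene5.png')[100:250,200:350]
w=cams.camera('wrist')[:,:,::-1]
cv2.imwrite('pics/b5.png',np.hstack([cv2.resize(a,(375,450)),cv2.resize(b,(425,450))]))
cv2.imwrite('pics/w5.png',w)
```

```text
0.0 272.27194665605015 264.6675637925244 scene (np.float64(277.4946855961972), np.float64(184.37857358608346)) top (np.float64(286.3103216973049), np.float64(209.9129270916468))
0.006 272.2533236743579 259.1739920614886 scene (np.float64(277.5177423105817), np.float64(186.20523440308227)) top (np.float64(286.29513884510465), np.float64(210.2749846950114))
0.025 272.2013235946976 243.83454898229914 scene (np.float64(277.58920521023146), np.float64(191.86685975360697)) top (np.float64(286.24869765003035), np.float64(211.38244379190508))
```

View pics/b5.png

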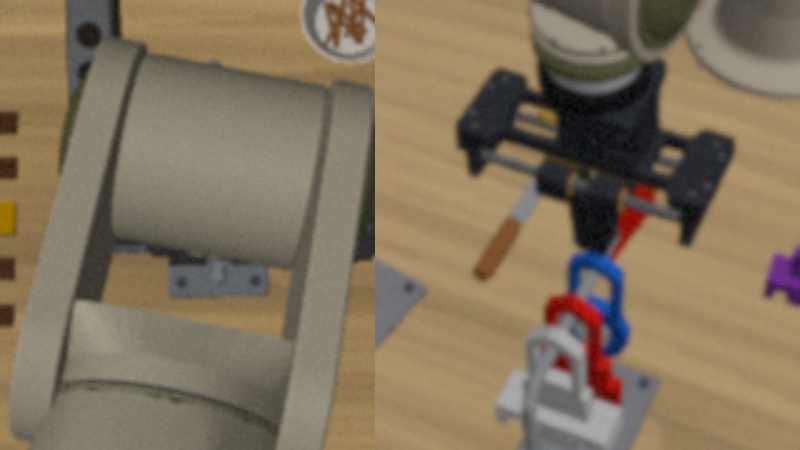

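View pics/w5.png

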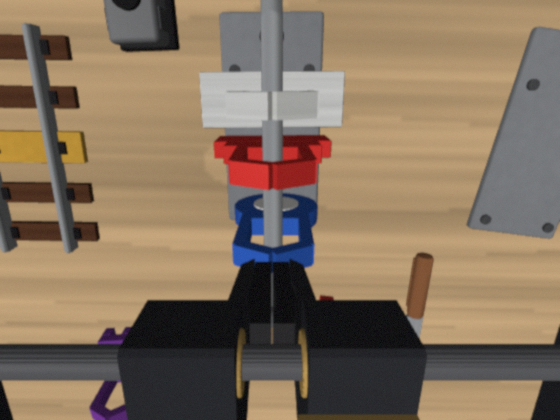

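Run:
```python
from h import *
s=env.get_state()
for v in(243,262): print('now',onz('wrist',272,v,.19).round(4))
s['tcp_pos']=np.array([.5483,.0145,.1729])
im=cv2.imread('pics/a3.png')
cv2.imwrite('pics/a3c.png',cv2.resize(im[80:260,80:320],None,fx=3,fy=3))
for v in (262,292):print(onz('wrist',272,v,.19,s).round(4))
c=proj('top',[.548,.014,.19]);print(c,proj('scene',[.548,.014,.19]),proj('scene',[.56,.014,.19]))
```

```text
now [0.5587 0.0149 0.19  ]
now [0.5483 0.0147 0.19  ]
[0.5585 0.0149 0.19  ]
[0.5434 0.0145 0.19  ]
(np.float64(286.63673516849286), np.float64(210.11188125896825)) (np.float64(277.27447683879984), np.float64(185.0283809685779)) (np.float64(274.97477777869165), np.float64(188.75330611525243))
```

View pics/a3c.png

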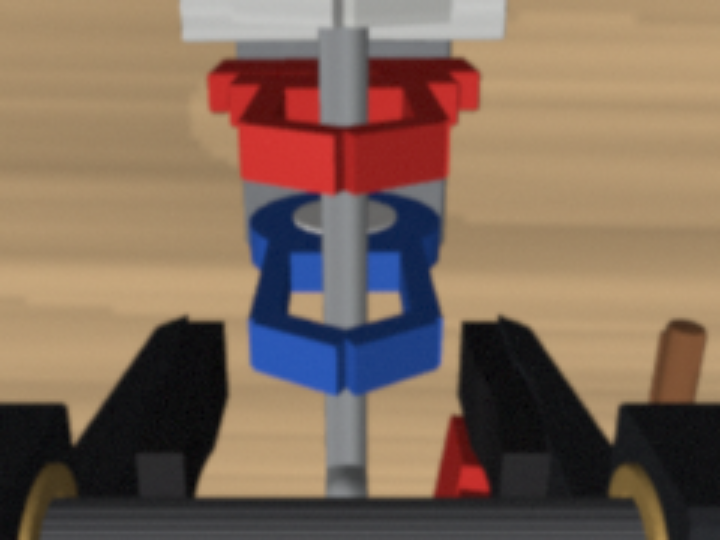

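Request:
servo_tool --deltas '[{"tx":-3,"ty":0,"tz":0,"rx":0,"ry":0,"rz":0,"hand":-1},{"tx":-6,"ty":0,"tz":0,"rx":0,"ry":0,"rz":0,"hand":-1},{"tx":-6,"ty":0,"tz":0,"rx":0,"ry":0,"rz":0,"hand":-1}]'

```text
clock: 4.28
tcp_pos: [0.5489, 0.0144, 0.2541]
tcp_rot: [2.942, 1.567, -0.18]
ft_force: [-0.3, 0.3, -1.0]
grip_width: 0.0006
```

Run:
```python
from h import *
s=env.get_state();A=M0(s);print(s['tcp_pos'])
for x in(-.015,0,.025):
    print(x,'scene',proj('scene',s['tcp_pos']+A[:,0]*x))
b=cams.camera('scene')[:,:,::-1]
cv2.imwrite('pics/s6.png',b)
im=cv2.resize(b[100:220,220:350],None,fx=5,fy=5,interpolation=cv2.INTER_CUBIC)
for y in range(100,220,10): cv2.putText(im,str(y)+'-',(0,int((y-100+.5)*5)+3),0,.35,(0,0,255),1)
for x in range(220,350,10): cv2.putText(im,str(x)+'|',(int((x-220+.5)*5),8),0,.35,(0,0,255),1)
cv2.imwrite('pics/s6c.png',im)
cv2.imwrite('pics/w6.png',cams.camera('wrist')[:,:,::-1])
```

```text
[0.54887194 0.01440702 0.25412533]
-0.015 scene (np.float64(276.955055011226), np.float64(159.4539979852718))
0 scene (np.float64(277.00736728010423), np.float64(164.66491544664873))
0.025 scene (np.float64(277.09143554174835), np.float64(173.0391034133205))
```

View pics/s6c.png

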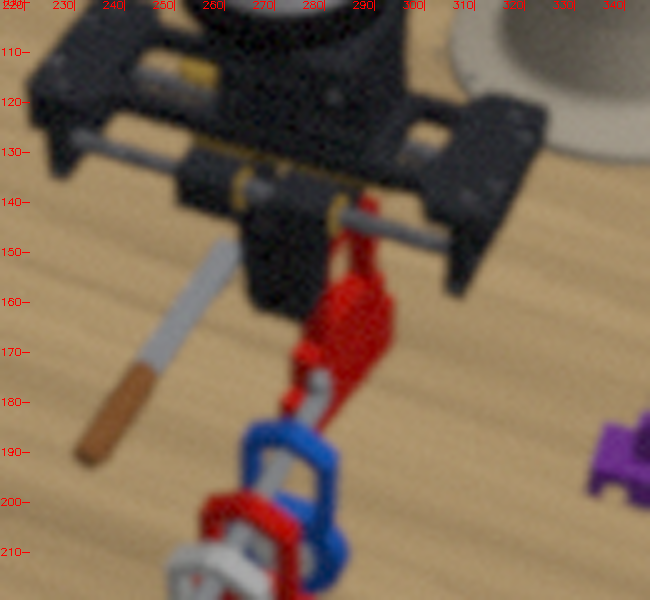

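View pics/w6.png

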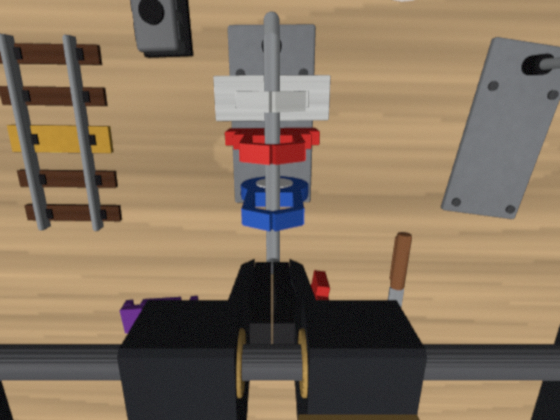

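The fingers turned out to end about 12 mm *behind* the reported TCP. Both the wrist view (row 262, 192 px for 88 mm of opening) and the scene view show it. So the real grasp point lies about 32 mm behind the TCP, and I'll correct for that. Blue still hangs on its peg at about (272,215).

```bash
sed -i 's/(.006 if grasp else 0)/(-.032 if grasp else 0)/' h.py
python3 - <<'E'
from h import *
s=env.get_state()
im=cv2.imread('pics/w6.png'); h=cv2.cvtColor(im,cv2.COLOR_BGR2HSV)
m=cv2.inRange(h,(105,150,60),(130,255,255))
col=im[190:235,264:282]; 
big=cv2.resize(im[70:240,210:340],None,fx=3.5,fy=3.5,interpolation=cv2.INTER_CUBIC)
for y in range(70,240,10): cv2.putText(big,str(y)+'-',(0,int((y-70+.5)*3.5)+3),0,.35,(0,0,255),1)
cv2.imwrite('pics/w6c.png',big)
E
```

```text
(no output)
```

View pics/w6c.png

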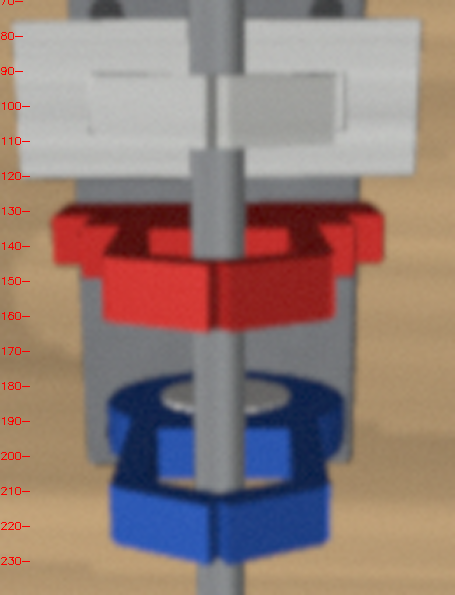

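Run:
```python
from h import *
for t,u,v in[('g',270.7,91),('g',270.9,112),('r',271.3,144),('r',271.5,164),('b',272,211),('b',272,231)]: print(t,onz('wrist',u,v,.19).round(4))
goto([.553,.0145,.166],.025,sg=-1)
```

```text
g [0.629  0.0171 0.19  ]
g [0.6172 0.0167 0.19  ]
r [0.5982 0.0161 0.19  ]
r [0.5858 0.0157 0.19  ]
b [0.5547 0.0148 0.19  ]
b [0.5406 0.0145 0.19  ]
t(cm) [11.75  0.02 -0.53] r [-0.005  0.001  0.   ]
```

Request:
servo_tool --deltas '[{"tx":2,"ty":0,"tz":0,"rx":0,"ry":0,"rz":0,"hand":1},{"tx":3.5,"ty":0,"tz":0,"rx":0,"ry":0,"rz":0,"hand":1},{"tx":3.5,"ty":0,"tz":0,"rx":0,"ry":0,"rz":0,"hand":1},{"tx":3.5,"ty":0,"tz":0,"rx":0,"ry":0,"rz":0,"hand":1},{"tx":3.5,"ty":0,"tz":0,"rx":0,"ry":0,"rz":0,"hand":1},{"tx":3.5,"ty":0,"tz":0,"rx":0,"ry":0,"rz":0,"hand":1},{"tx":6,"ty":0,"tz":0,"rx":0,"ry":0,"rz":0,"hand":1},{"tx":9,"ty":0,"tz":0,"rx":0,"ry":0,"rz":0,"hand":1},{"tx":11.8,"ty":0,"tz":0,"rx":0,"ry":0,"rz":0,"hand":1},{"tx":11.8,"ty":0,"tz":0,"rx":0,"ry":0,"rz":0,"hand":1},{"tx":11.8,"ty":0,"tz":0,"rx":0,"ry":0,"rz":0,"hand":1}]'

```text
clock: 5.75
tcp_pos: [0.5488, 0.0144, 0.1359]
tcp_rot: [2.941, 1.569, -0.18]
ft_force: [0.5, 0.1, -0.0]
grip_width: 0.088
```

```bash
cat >> h.py <<'E'
def look(name,box=(100,250,200,400)):
    s=env.get_state();print(s['clock'],s['tcp_pos'],s['ft_force'].round(1),s['grip_width'],np.round(M0(s),3)[:2,1:].tolist())
    a=cams.camera('wrist');b=cams.camera('scene')
    y0,y1,x0,x1=box
    cv2.imwrite(f'pics/{name}.png',np.hstack([cv2.resize(a,(400,300)),cv2.resize(b[y0:y1,x0:x1],(400,300))])[:,:,::-1])
E
python3 -c "
from h import *
look('a7')"
```

```text
5.75 [0.5488175  0.01439722 0.13594203] [ 0.5  0.1 -0. ] 0.08802645849342951 [[0.02, -1.0], [-1.0, -0.02]]
```

View pics/a7.png

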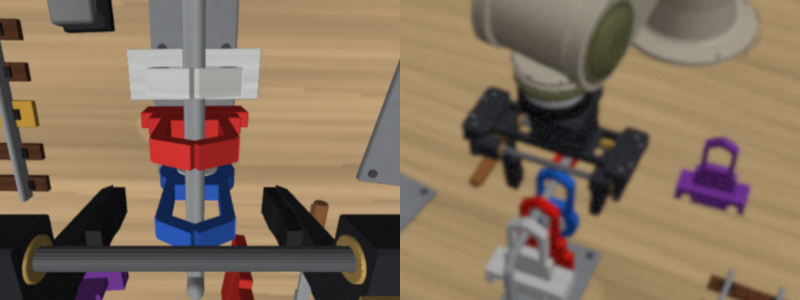

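Request:
servo_tool --deltas '[{"tx":0,"ty":0,"tz":0,"rx":0,"ry":0,"rz":0,"hand":-1},{"tx":0,"ty":0,"tz":0,"rx":0,"ry":0,"rz":0,"hand":-1},{"tx":0,"ty":0,"tz":0,"rx":0,"ry":0,"rz":0,"hand":-1},{"tx":0,"ty":0,"tz":0,"rx":0,"ry":0,"rz":0,"hand":-1},{"tx":0,"ty":0,"tz":0,"rx":0,"ry":0,"rz":0,"hand":-1},{"tx":0,"ty":0,"tz":0,"rx":0,"ry":0,"rz":0,"hand":-1},{"tx":0,"ty":0,"tz":0,"rx":0,"ry":0,"rz":0,"hand":-1},{"tx":-1,"ty":0,"tz":0,"rx":0,"ry":0,"rz":0,"hand":-1},{"tx":-2,"ty":0,"tz":0,"rx":0,"ry":0,"rz":0,"hand":-1},{"tx":-2,"ty":0,"tz":0,"rx":0,"ry":0,"rz":0,"hand":-1}]'

```text
clock: 7.1
tcp_pos: [0.5487, 0.0145, 0.1558]
tcp_rot: [2.944, 1.569, -0.178]
ft_force: [-0.8, 0.2, -1.2]
grip_width: 0.0437
```

```bash
python3 -c "
from h import *
look('a8')"
```

```text
7.1 [0.54865996 0.01445194 0.15575289] [-0.8  0.2 -1.2] 0.04366646456476497 [[0.02, -1.0], [-1.0, -0.02]]
```

View pics/a8.png

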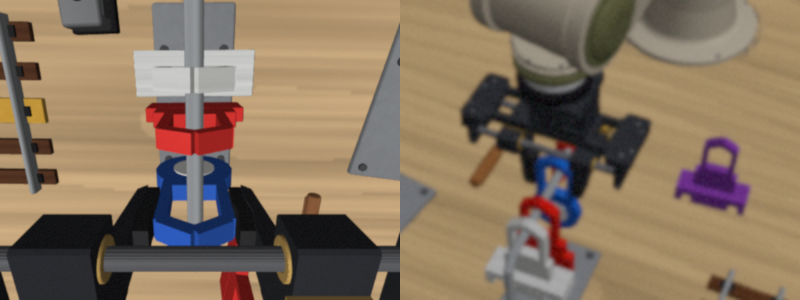

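Request:
servo_tool --deltas '[{"tx":0,"ty":0,"tz":2,"rx":0,"ry":0,"rz":0,"hand":-1},{"tx":0,"ty":0,"tz":5,"rx":0,"ry":0,"rz":0,"hand":-1},{"tx":0,"ty":0,"tz":8,"rx":0,"ry":0,"rz":0,"hand":-1},{"tx":0,"ty":0,"tz":8.7,"rx":0,"ry":0,"rz":0,"hand":-1},{"tx":-3,"ty":0,"tz":8.7,"rx":0,"ry":0,"rz":0,"hand":-1},{"tx":-6,"ty":0,"tz":8.7,"rx":0,"ry":0,"rz":0,"hand":-1},{"tx":-8,"ty":0,"tz":8.7,"rx":0,"ry":0,"rz":0,"hand":-1},{"tx":-8,"ty":0,"tz":8.7,"rx":0,"ry":0,"rz":0,"hand":-1}]'

```text
clock: 8.2
tcp_pos: [0.4623, 0.0126, 0.2355]
tcp_rot: [2.923, 1.568, -0.199]
ft_force: [-0.7, -0.5, -1.9]
grip_width: 0.0436
```

```bash
python3 -c "
from h import *
look('a9')
goto([.453,-.2284,.186+.08],-.105,sg=-1)"
```

```text
8.2 [0.46225806 0.01263342 0.23547079] [-0.7 -0.5 -1.9] 0.04362759058553851 [[0.02, -1.0], [-1.0, -0.02]]
t(cm) [-0.03 24.1   1.3 ] r [0.125 0.001 0.   ]
```

View pics/a9.png

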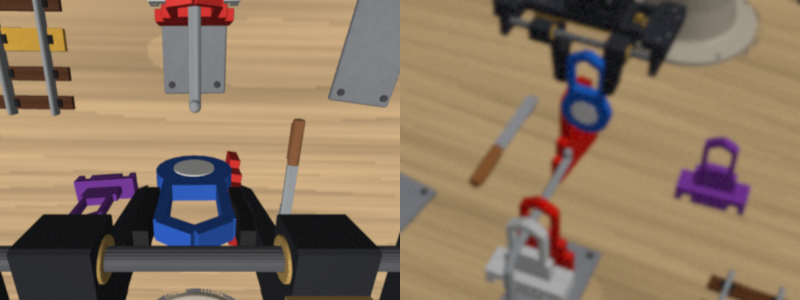

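Blue is held and clear of the tip (wrist view: 195,105). Next, across to the spare hook.

Request:
servo_tool --deltas '[{"tx":0,"ty":4,"tz":0.2,"rx":0,"ry":0,"rz":0,"hand":-1},{"tx":0,"ty":9,"tz":0.5,"rx":0.02,"ry":0,"rz":0,"hand":-1},{"tx":0,"ty":14,"tz":0.8,"rx":0.06,"ry":0,"rz":0,"hand":-1},{"tx":0,"ty":19,"tz":1.1,"rx":0.1,"ry":0,"rz":0,"hand":-1},{"tx":0,"ty":22.5,"tz":1.3,"rx":0.125,"ry":0,"rz":0,"hand":-1},{"tx":0,"ty":24.1,"tz":1.3,"rx":0.125,"ry":0,"rz":0,"hand":-1},{"tx":0,"ty":24.1,"tz":1.3,"rx":0.125,"ry":0,"rz":0,"hand":-1},{"tx":0,"ty":24.1,"tz":1.3,"rx":0.125,"ry":0,"rz":0,"hand":-1}]'

```text
clock: 9.3
tcp_pos: [0.4531, -0.2272, 0.2344]
tcp_rot: [-0.987, 1.57, 2.05]
ft_force: [0.6, 0.6, -1.3]
grip_width: 0.0441
```

```bash
python3 -c "
from h import *
look('a10',(100,280,120,320))
im=cams.camera('wrist')[:,:,::-1]
cv2.imwrite('pics/w10.png',im)"
```

```text
9.3 [ 0.45314121 -0.22719364  0.23442728] [ 0.6  0.6 -1.3] 0.04410395861517788 [[-0.104, -0.995], [-0.995, 0.104]]
```

View pics/a10.png

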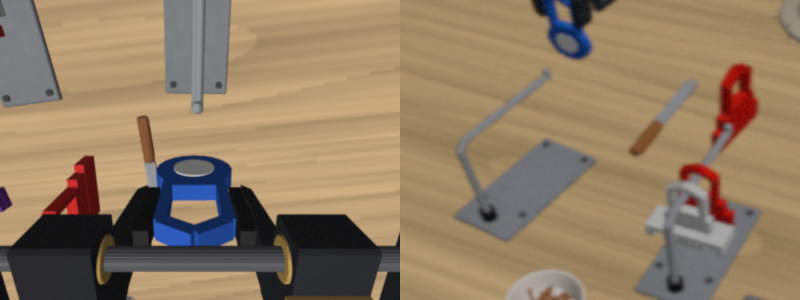

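View pics/w10.png

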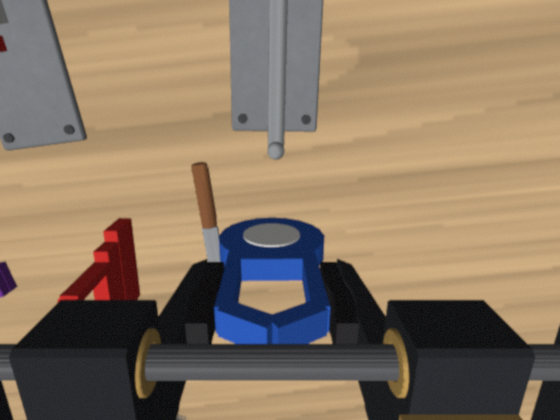

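```bash
python3 -c "
from h import *
s=env.get_state();a=onz('wrist',275.5,149,.188);b=onz('wrist',279,5,.18)
d=b-a;print(a,b,np.arctan2(d[1],d[0]))
A=M0(s);
for p in(a,b): print('tool cm',(A.T@(p-s['tcp_pos'])*100).round(2))
print('eye center tool y', ) 
for v in (310,343): print((A.T@(onz('wrist',272.5,v,.2344+.032+.024)-s['tcp_pos'])*100).round(2))
"
```

```text
[ 0.50240978 -0.23459792  0.188     ] [ 0.57663197 -0.24398346  0.18      ] -0.125784294329132
tool cm [ 4.67  0.2  -4.97]
tool cm [  5.48   0.37 -12.45]
eye center tool y
[-5.57  0.01 -1.2 ]
[-5.57  0.01  0.14]
```

Request:
servo_tool --deltas '[{"tx":3,"ty":0.1,"tz":0,"rx":0.011,"ry":0,"rz":0,"hand":-1},{"tx":6,"ty":0.2,"tz":0,"rx":0.011,"ry":0,"rz":0,"hand":-1},{"tx":7.85,"ty":0.2,"tz":0,"rx":0.011,"ry":0,"rz":0,"hand":-1},{"tx":7.85,"ty":0.2,"tz":0,"rx":0.011,"ry":0,"rz":0,"hand":-1},{"tx":7.85,"ty":0.2,"tz":-2.5,"rx":0.011,"ry":0,"rz":0,"hand":-1},{"tx":7.85,"ty":0.25,"tz":-5,"rx":0.011,"ry":0,"rz":0,"hand":-1},{"tx":7.85,"ty":0.3,"tz":-7.5,"rx":0.011,"ry":0,"rz":0,"hand":-1},{"tx":7.85,"ty":0.3,"tz":-7.5,"rx":0.011,"ry":0,"rz":0,"hand":-1}]'

```text
clock: 10.45
tcp_pos: [0.5283, -0.2391, 0.1569]
tcp_rot: [2.662, 1.569, -0.595]
ft_force: [-0.9, -0.1, -0.8]
grip_width: 0.0439
```

```bash
python3 -c "
from h import *
look('a11',(100,280,120,320))
im=cams.camera('wrist')[:,:,::-1]
cv2.imwrite('pics/w11.png',im)"
```

```text
10.45 [ 0.52832535 -0.23912245  0.15688588] [-0.9 -0.1 -0.8] 0.043909007099624656 [[-0.115, -0.993], [-0.993, 0.115]]
```

View pics/a11.png

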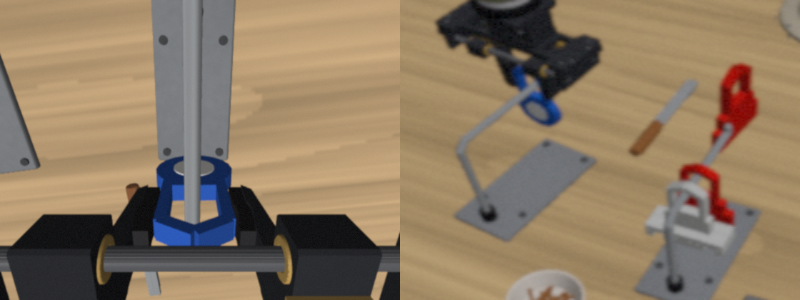

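View pics/w11.png

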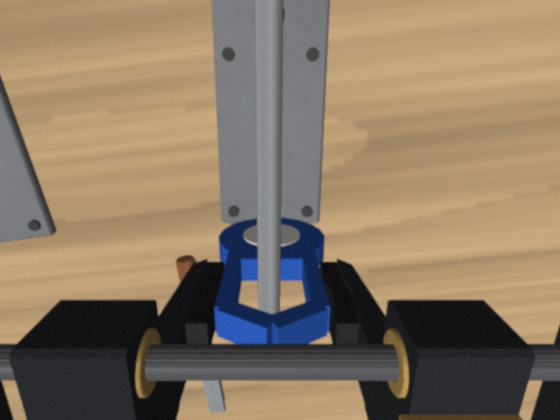

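Request:
servo_tool --deltas '[{"tx":0,"ty":-0.1,"tz":-2.5,"rx":0,"ry":0,"rz":0,"hand":-1},{"tx":0,"ty":-0.15,"tz":-5,"rx":0,"ry":0,"rz":0,"hand":-1},{"tx":0,"ty":-0.15,"tz":-7.3,"rx":0,"ry":0,"rz":0,"hand":-1},{"tx":0.7,"ty":-0.15,"tz":-7.3,"rx":0,"ry":0,"rz":0,"hand":-1},{"tx":1.4,"ty":-0.15,"tz":-7.3,"rx":0,"ry":0,"rz":0,"hand":-1},{"tx":2.0,"ty":-0.15,"tz":-7.3,"rx":0,"ry":0,"rz":0,"hand":-1},{"tx":2.0,"ty":-0.15,"tz":-7.3,"rx":0,"ry":0,"rz":0,"hand":-1},{"tx":2.0,"ty":-0.15,"tz":-7.3,"rx":0,"ry":0,"rz":0,"hand":1},{"tx":2.0,"ty":-0.15,"tz":-7.3,"rx":0,"ry":0,"rz":0,"hand":1},{"tx":2.0,"ty":-0.15,"tz":-7.3,"rx":0,"ry":0,"rz":0,"hand":1},{"tx":2.0,"ty":-0.15,"tz":-7.3,"rx":0,"ry":0,"rz":0,"hand":1}]'

```text
clock: 11.98
tcp_pos: [0.6, -0.2463, 0.1362]
tcp_rot: [2.804, 1.571, -0.454]
ft_force: [-0.9, 0.3, 0.3]
grip_width: 0.0817
```

```bash
python3 -c "
from h import *
look('a12',(100,280,120,320))"
```

```text
11.975 [ 0.59998125 -0.24625133  0.13623037] [-0.9  0.3  0.3] 0.08169850930720557 [[-0.116, -0.993], [-0.993, 0.116]]
```

View pics/a12.png

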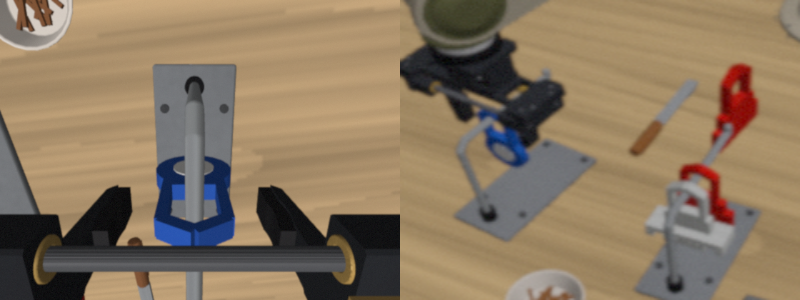

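Request:
servo_tool --deltas '[{"tx":-3,"ty":0,"tz":0,"rx":0,"ry":0,"rz":0,"hand":1},{"tx":-7,"ty":0,"tz":0,"rx":0,"ry":0,"rz":0,"hand":1},{"tx":-11,"ty":0,"tz":0,"rx":0,"ry":0,"rz":0,"hand":1},{"tx":-11,"ty":0,"tz":0,"rx":0,"ry":0,"rz":0,"hand":1}]'

```text
clock: 12.58
tcp_pos: [0.6008, -0.2467, 0.2495]
tcp_rot: [2.69, 1.565, -0.568]
ft_force: [0.3, -1.1, -0.7]
grip_width: 0.0879
```

```bash
python3 -c "
from h import *
look('a13',(100,280,120,320))
goto([.592,.0157,.277],.025,sg=-1)"
```

```text
12.575 [ 0.60076967 -0.24672003  0.24945291] [ 0.3 -1.1 -0.7] 0.08790819328588584 [[-0.116, -0.993], [-0.993, 0.116]]
t(cm) [  0.05 -25.92   3.81] r [-0.141  0.001  0.   ]
```

View pics/a13.png

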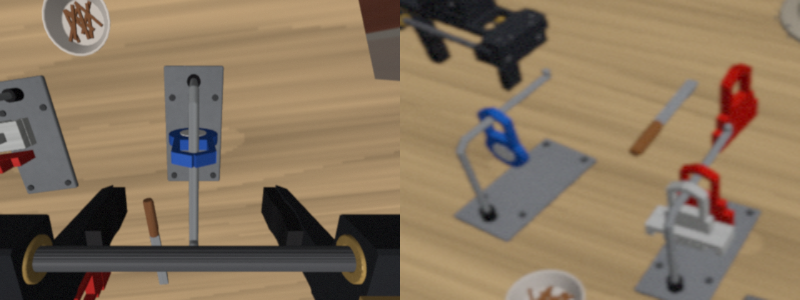

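Blue hangs upright on the spare peg, released. Now to the red one.

Request:
servo_tool --deltas '[{"tx":0,"ty":-5,"tz":0.7,"rx":-0.03,"ry":0,"rz":0,"hand":1},{"tx":0,"ty":-10.5,"tz":1.5,"rx":-0.06,"ry":0,"rz":0,"hand":1},{"tx":0,"ty":-16,"tz":2.3,"rx":-0.09,"ry":0,"rz":0,"hand":1},{"tx":0,"ty":-21.5,"tz":3.1,"rx":-0.12,"ry":0,"rz":0,"hand":1},{"tx":0,"ty":-25.9,"tz":3.8,"rx":-0.141,"ry":0,"rz":0,"hand":1},{"tx":0,"ty":-25.9,"tz":3.8,"rx":-0.141,"ry":0,"rz":0,"hand":1},{"tx":0,"ty":-25.9,"tz":3.8,"rx":-0.141,"ry":0,"rz":0,"hand":1}]'

```text
clock: 13.55
tcp_pos: [0.592, 0.0149, 0.2451]
tcp_rot: [-0.038, 1.569, 3.128]
ft_force: [-0.2, -0.6, -0.3]
grip_width: 0.0879
```

```bash
python3 -c "
from h import *
look('a14')
cv2.imwrite('pics/w14.png',cams.camera('wrist')[:,:,::-1])
goto([.592,.0157,.168],.025,sg=-1)"
```

```text
13.55 [0.59197988 0.01487353 0.24506853] [-0.2 -0.6 -0.3] 0.08793722734704888 [[0.024, -1.0], [-1.0, -0.024]]
t(cm) [ 1.096e+01 -1.400e-01  1.000e-02] r [-0.002  0.001  0.   ]
```

View pics/w14.png

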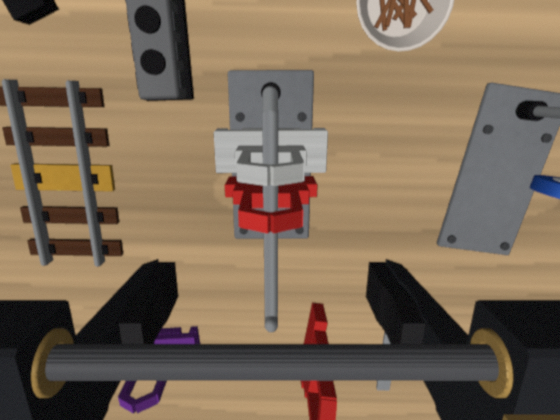

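```bash
python3 -c "
from h import *
for u,v in [(270,209),(270,231),(270,160),(270,183)]: print(onz('wrist',u,v,.19))"
```

```text
[0.60243797 0.01585889 0.19      ]
[0.58739727 0.01552846 0.19      ]
[0.63377299 0.01654729 0.19      ]
[0.6194202  0.01623197 0.19      ]
```

Request:
servo_tool --deltas '[{"tx":4,"ty":0,"tz":0,"rx":0,"ry":0,"rz":0,"hand":1},{"tx":7,"ty":0,"tz":0,"rx":0,"ry":0,"rz":0,"hand":1},{"tx":9.5,"ty":0,"tz":0,"rx":0,"ry":0,"rz":0,"hand":1},{"tx":10.9,"ty":0,"tz":0,"rx":0,"ry":0,"rz":0,"hand":1},{"tx":10.9,"ty":0,"tz":0,"rx":0,"ry":0,"rz":0,"hand":1}]'

```text
clock: 14.32
tcp_pos: [0.592, 0.015, 0.1366]
tcp_rot: [-0.185, 1.57, 2.981]
ft_force: [0.4, -0.3, -0.3]
grip_width: 0.0883
```

```bash
python3 -c "
from h import *
look('a15')"
```

```text
14.325 [0.5920371  0.01495185 0.13661789] [ 0.4 -0.3 -0.3] 0.0883308131878478 [[0.024, -1.0], [-1.0, -0.024]]
```

View pics/a15.png

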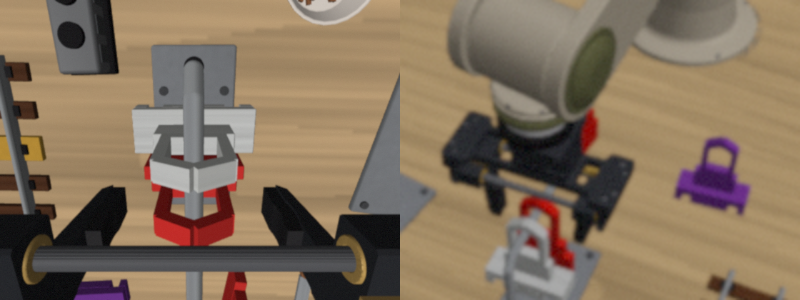

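Request:
servo_tool --deltas '[{"tx":0,"ty":0,"tz":0,"rx":0,"ry":0,"rz":0,"hand":-1},{"tx":0,"ty":0,"tz":0,"rx":0,"ry":0,"rz":0,"hand":-1},{"tx":0,"ty":0,"tz":0,"rx":0,"ry":0,"rz":0,"hand":-1},{"tx":0,"ty":0,"tz":0,"rx":0,"ry":0,"rz":0,"hand":-1},{"tx":0,"ty":0,"tz":0,"rx":0,"ry":0,"rz":0,"hand":-1},{"tx":0,"ty":0,"tz":0,"rx":0,"ry":0,"rz":0,"hand":-1},{"tx":0,"ty":0,"tz":0,"rx":0,"ry":0,"rz":0,"hand":-1},{"tx":-1,"ty":0,"tz":0,"rx":0,"ry":0,"rz":0,"hand":-1},{"tx":-2,"ty":0,"tz":0,"rx":0,"ry":0,"rz":0,"hand":-1},{"tx":-2,"ty":0,"tz":0,"rx":0,"ry":0,"rz":0,"hand":-1}]'

```text
clock: 15.68
tcp_pos: [0.5927, 0.0154, 0.1583]
tcp_rot: [2.955, 1.569, -0.161]
ft_force: [0.8, -0.2, -1.0]
grip_width: 0.0436
```

```bash
python3 -c "
from h import *
look('a16')"
```

```text
15.675 [0.59267875 0.01536596 0.15831663] [ 0.8 -0.2 -1. ] 0.04358377738044478 [[0.025, -1.0], [-1.0, -0.025]]
```

View pics/a16.png

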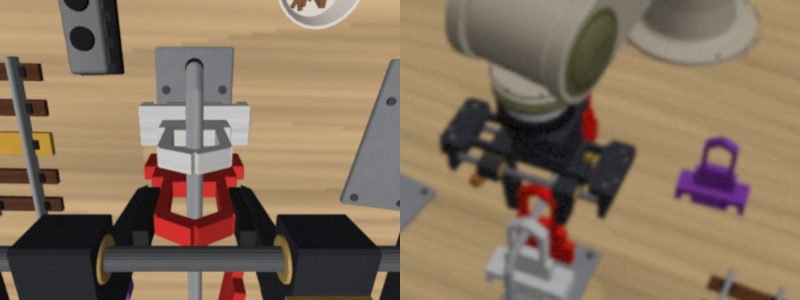

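Request:
servo_tool --deltas '[{"tx":0,"ty":0,"tz":2,"rx":0,"ry":0,"rz":0,"hand":-1},{"tx":0,"ty":0,"tz":5,"rx":0,"ry":0,"rz":0,"hand":-1},{"tx":0,"ty":0,"tz":8,"rx":0,"ry":0,"rz":0,"hand":-1},{"tx":0,"ty":0,"tz":11,"rx":0,"ry":0,"rz":0,"hand":-1},{"tx":0,"ty":0,"tz":13,"rx":0,"ry":0,"rz":0,"hand":-1},{"tx":-2,"ty":0,"tz":13,"rx":0,"ry":0,"rz":0,"hand":-1},{"tx":-5,"ty":0,"tz":13,"rx":0,"ry":0,"rz":0,"hand":-1},{"tx":-8,"ty":0,"tz":13,"rx":0,"ry":0,"rz":0,"hand":-1},{"tx":-8,"ty":0,"tz":13,"rx":0,"ry":0,"rz":0,"hand":-1}]'

```text
clock: 16.9
tcp_pos: [0.4629, 0.0121, 0.2383]
tcp_rot: [2.897, 1.567, -0.22]
ft_force: [0.5, -0.5, -2.0]
grip_width: 0.0437
```

```bash
python3 -c "
from h import *
look('a17')
goto([.453,-.2291,.266],-.115,sg=-1)"
```

```text
16.9 [0.4628923  0.01207235 0.23834098] [ 0.5 -0.5 -2. ] 0.04374704314540972 [[0.025, -1.0], [-1.0, -0.025]]
t(cm) [ 0.19 24.11  1.48] r [0.14  0.001 0.   ]
```

View pics/a17.png

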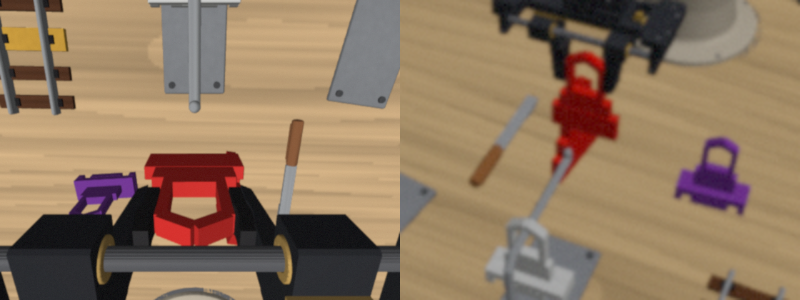

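Request:
servo_tool --deltas '[{"tx":0,"ty":4,"tz":0.2,"rx":0,"ry":0,"rz":0,"hand":-1},{"tx":0,"ty":9,"tz":0.5,"rx":0.03,"ry":0,"rz":0,"hand":-1},{"tx":0,"ty":14,"tz":0.9,"rx":0.07,"ry":0,"rz":0,"hand":-1},{"tx":0,"ty":19,"tz":1.2,"rx":0.11,"ry":0,"rz":0,"hand":-1},{"tx":0,"ty":22.5,"tz":1.5,"rx":0.14,"ry":0,"rz":0,"hand":-1},{"tx":0,"ty":24.1,"tz":1.5,"rx":0.14,"ry":0,"rz":0,"hand":-1},{"tx":0,"ty":24.1,"tz":1.5,"rx":0.14,"ry":0,"rz":0,"hand":-1},{"tx":0,"ty":24.1,"tz":1.5,"rx":0.14,"ry":0,"rz":0,"hand":-1}]'

```text
clock: 18.0
tcp_pos: [0.4534, -0.2279, 0.2369]
tcp_rot: [-0.888, 1.57, 2.14]
ft_force: [0.4, -0.5, -0.4]
grip_width: 0.0438
```

```bash
python3 -c "
from h import *
look('a18',(100,280,120,320))
cv2.imwrite('pics/w18.png',cams.camera('wrist')[:,:,::-1])"
```

```text
18.0 [ 0.45337071 -0.22786942  0.23686579] [ 0.4 -0.5 -0.4] 0.043832949171611305 [[-0.113, -0.994], [-0.994, 0.113]]
```

View pics/w18.png

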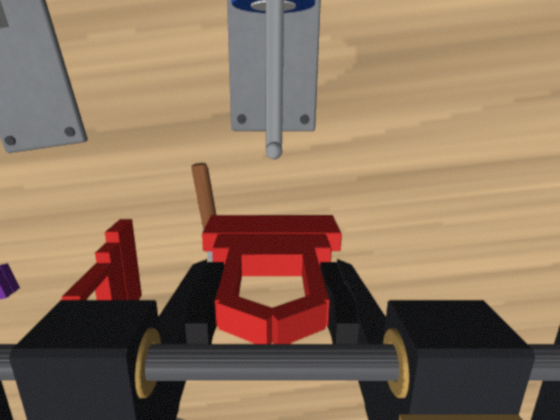

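Request:
servo_tool --deltas '[{"tx":3,"ty":0.1,"tz":0,"rx":0,"ry":0,"rz":0,"hand":-1},{"tx":6,"ty":0.1,"tz":0,"rx":0,"ry":0,"rz":0,"hand":-1},{"tx":8,"ty":0.1,"tz":0,"rx":0,"ry":0,"rz":0,"hand":-1},{"tx":8,"ty":0.1,"tz":0,"rx":0,"ry":0,"rz":0,"hand":-1},{"tx":8,"ty":0.1,"tz":-2.5,"rx":0,"ry":0,"rz":0,"hand":-1},{"tx":8,"ty":0.1,"tz":-5,"rx":0,"ry":0,"rz":0,"hand":-1},{"tx":8,"ty":0.1,"tz":-7.5,"rx":0,"ry":0,"rz":0,"hand":-1},{"tx":8,"ty":0.1,"tz":-9.3,"rx":0,"ry":0,"rz":0,"hand":-1},{"tx":8,"ty":0.1,"tz":-9.3,"rx":0,"ry":0,"rz":0,"hand":-1}]'

```text
clock: 19.27
tcp_pos: [0.5463, -0.2406, 0.1579]
tcp_rot: [2.644, 1.569, -0.612]
ft_force: [-0.0, 0.2, -1.3]
grip_width: 0.0437
```

```bash
python3 -c "
from h import *
look('a19',(100,280,120,320))"
```

```text
19.275 [ 0.54627236 -0.24061864  0.15789292] [-0.   0.2 -1.3] 0.04367239179130901 [[-0.114, -0.993], [-0.993, 0.114]]
```

View pics/a19.png

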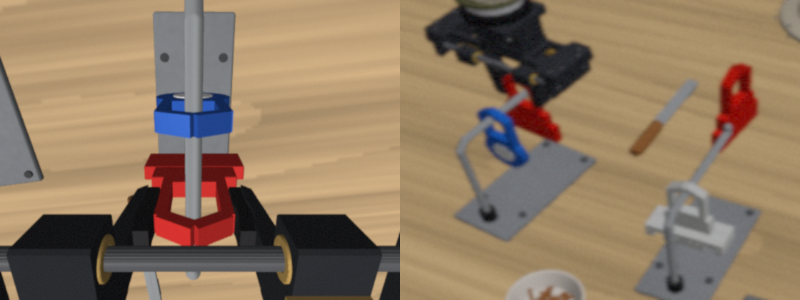

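Request:
servo_tool --deltas '[{"tx":0.7,"ty":0,"tz":0,"rx":0,"ry":0,"rz":0,"hand":-1},{"tx":1.4,"ty":0,"tz":0,"rx":0,"ry":0,"rz":0,"hand":-1},{"tx":2.1,"ty":0,"tz":0,"rx":0,"ry":0,"rz":0,"hand":-1},{"tx":2.1,"ty":0,"tz":0,"rx":0,"ry":0,"rz":0,"hand":-1},{"tx":2.1,"ty":0,"tz":0,"rx":0,"ry":0,"rz":0,"hand":1},{"tx":2.1,"ty":0,"tz":0,"rx":0,"ry":0,"rz":0,"hand":1},{"tx":2.1,"ty":0,"tz":0,"rx":0,"ry":0,"rz":0,"hand":1},{"tx":2.1,"ty":0,"tz":0,"rx":0,"ry":0,"rz":0,"hand":1},{"tx":-1,"ty":0,"tz":0,"rx":0,"ry":0,"rz":0,"hand":1},{"tx":-4.5,"ty":0,"tz":0,"rx":0,"ry":0,"rz":0,"hand":1},{"tx":-9,"ty":0,"tz":0,"rx":0,"ry":0,"rz":0,"hand":1},{"tx":-9,"ty":0,"tz":0,"rx":0,"ry":0,"rz":0,"hand":1}]'

```text
clock: 20.88
tcp_pos: [0.5464, -0.2414, 0.2505]
tcp_rot: [2.648, 1.564, -0.609]
ft_force: [-0.3, -0.5, 0.1]
grip_width: 0.088
```

```bash
python3 -c "
from h import *
look('a20',(100,280,120,320))
goto([.6235,.0167,.278],.025,sg=-1)"
```

```text
20.875 [ 0.54643867 -0.24140612  0.25050736] [-0.3 -0.5  0.1] 0.08797284045142237 [[-0.115, -0.993], [-0.993, 0.115]]
t(cm) [  0.06 -26.47  -4.8 ] r [-0.14  0.    0.  ]
```

View pics/a20.png

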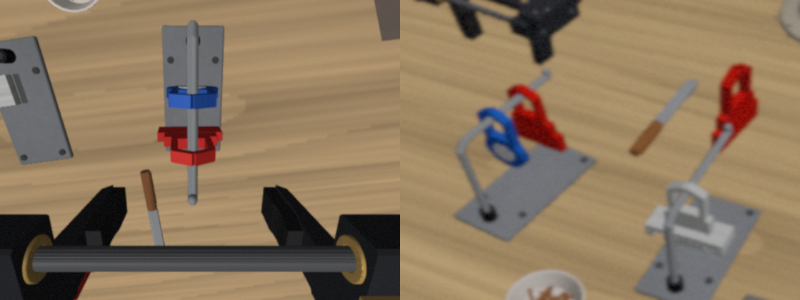

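Request:
servo_tool --deltas '[{"tx":0,"ty":-5,"tz":-1,"rx":-0.03,"ry":0,"rz":0,"hand":1},{"tx":0,"ty":-10.5,"tz":-2,"rx":-0.06,"ry":0,"rz":0,"hand":1},{"tx":0,"ty":-16,"tz":-3,"rx":-0.09,"ry":0,"rz":0,"hand":1},{"tx":0,"ty":-21.5,"tz":-4,"rx":-0.12,"ry":0,"rz":0,"hand":1},{"tx":0,"ty":-26.5,"tz":-4.8,"rx":-0.14,"ry":0,"rz":0,"hand":1},{"tx":0,"ty":-26.5,"tz":-4.8,"rx":-0.14,"ry":0,"rz":0,"hand":1},{"tx":0,"ty":-26.5,"tz":-4.8,"rx":-0.14,"ry":0,"rz":0,"hand":1}]'

```text
clock: 21.85
tcp_pos: [0.6233, 0.0164, 0.2459]
tcp_rot: [-0.022, 1.569, -3.139]
ft_force: [-0.0, -0.6, 0.4]
grip_width: 0.0881
```

```bash
python3 -c "
from h import *
look('a21')
im=cams.camera('wrist')[:,:,::-1];cv2.imwrite('pics/w21.png',im)
big=cv2.resize(im[60:330,190:350],None,fx=2.2,fy=2.2,interpolation=cv2.INTER_CUBIC)
for y in range(60,330,10): cv2.putText(big,str(y)+'-',(0,int((y-60+.5)*2.2)+3),0,.3,(0,0,255),1)
cv2.imwrite('pics/w21c.png',big)
goto([.6235,.0167,.168],.025,sg=-1)"
```

```text
21.85 [0.62327752 0.01643218 0.24589816] [-0.  -0.6  0.4] 0.0881434410687828 [[0.024, -1.0], [-1.0, -0.024]]
t(cm) [11.08 -0.1  -0.02] r [-0.002  0.001  0.   ]
```

View pics/w21c.png

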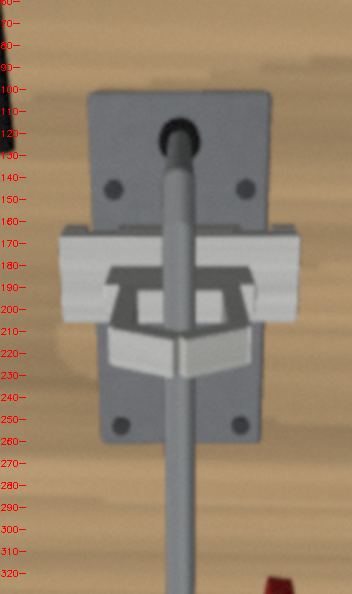

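Request:
servo_tool --deltas '[{"tx":4,"ty":0,"tz":0,"rx":0,"ry":0,"rz":0,"hand":1},{"tx":8,"ty":0,"tz":-0.1,"rx":0,"ry":0,"rz":0,"hand":1},{"tx":11,"ty":0,"tz":-0.1,"rx":0,"ry":0,"rz":0,"hand":1},{"tx":11,"ty":0,"tz":-0.1,"rx":0,"ry":0,"rz":0,"hand":1},{"tx":11,"ty":0,"tz":-0.1,"rx":0,"ry":0,"rz":0,"hand":-1},{"tx":11,"ty":0,"tz":-0.1,"rx":0,"ry":0,"rz":0,"hand":-1},{"tx":11,"ty":0,"tz":-0.1,"rx":0,"ry":0,"rz":0,"hand":-1},{"tx":11,"ty":0,"tz":-0.1,"rx":0,"ry":0,"rz":0,"hand":-1},{"tx":11,"ty":0,"tz":-0.1,"rx":0,"ry":0,"rz":0,"hand":-1},{"tx":11,"ty":0,"tz":-0.1,"rx":0,"ry":0,"rz":0,"hand":-1},{"tx":11,"ty":0,"tz":-0.1,"rx":0,"ry":0,"rz":0,"hand":-1}]'

```text
clock: 23.38
tcp_pos: [0.6247, 0.0168, 0.1373]
tcp_rot: [2.415, 1.57, -0.702]
ft_force: [-0.0, -2.2, 1.8]
grip_width: 0.0435
```

Request:
servo_tool --deltas '[{"tx":-0.7,"ty":0,"tz":0,"rx":0,"ry":0,"rz":0,"hand":-1},{"tx":-1.4,"ty":0,"tz":0,"rx":0,"ry":0,"rz":0,"hand":-1},{"tx":-2,"ty":0,"tz":0,"rx":0,"ry":0,"rz":0,"hand":-1},{"tx":-2,"ty":0,"tz":0,"rx":0,"ry":0,"rz":0,"hand":-1}]'

```text
clock: 23.88
tcp_pos: [0.6249, 0.017, 0.1577]
tcp_rot: [3.049, 1.57, -0.067]
ft_force: [-0.4, -0.7, -1.7]
grip_width: 0.044
```

```bash
python3 -c "
from h import *
look('a22')"
```

```text
23.875 [0.62485902 0.01700452 0.15771398] [-0.4 -0.7 -1.7] 0.043975808449105924 [[0.025, -1.0], [-1.0, -0.025]]
```

View pics/a22.png

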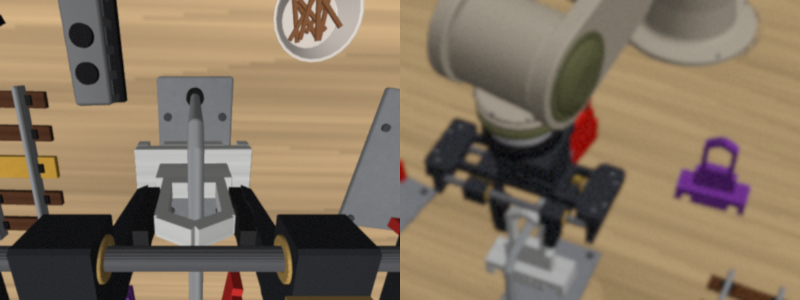

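Request:
servo_tool --deltas '[{"tx":0,"ty":0,"tz":2,"rx":0,"ry":0,"rz":0,"hand":-1},{"tx":0,"ty":0,"tz":5,"rx":0,"ry":0,"rz":0,"hand":-1},{"tx":0,"ty":0,"tz":8,"rx":0,"ry":0,"rz":0,"hand":-1},{"tx":0,"ty":0,"tz":11,"rx":0,"ry":0,"rz":0,"hand":-1},{"tx":0,"ty":0,"tz":13.5,"rx":0,"ry":0,"rz":0,"hand":-1},{"tx":0,"ty":0,"tz":15.6,"rx":0,"ry":0,"rz":0,"hand":-1},{"tx":-1,"ty":0,"tz":15.6,"rx":0,"ry":0,"rz":0,"hand":-1},{"tx":-3,"ty":0,"tz":15.6,"rx":0,"ry":0,"rz":0,"hand":-1},{"tx":-6,"ty":0,"tz":15.6,"rx":0,"ry":0,"rz":0,"hand":-1},{"tx":-8,"ty":0,"tz":15.6,"rx":0,"ry":0,"rz":0,"hand":-1},{"tx":-8,"ty":0,"tz":15.6,"rx":0,"ry":0,"rz":0,"hand":-1}]'

```text
clock: 25.35
tcp_pos: [0.4699, 0.0129, 0.2386]
tcp_rot: [2.905, 1.567, -0.212]
ft_force: [0.5, -0.0, -2.2]
grip_width: 0.0437
```

```bash
python3 -c "
from h import *
look('a23')
goto([.574,.2525,.27],.008,sg=-1)"
```

```text
25.35 [0.46993592 0.01294463 0.2385601 ] [ 0.5 -0.  -2.2] 0.04374363726980538 [[0.025, -1.0], [-1.0, -0.025]]
t(cm) [ -0.14 -23.67 -11.11] r [0.017 0.001 0.   ]
```

View pics/a23.png

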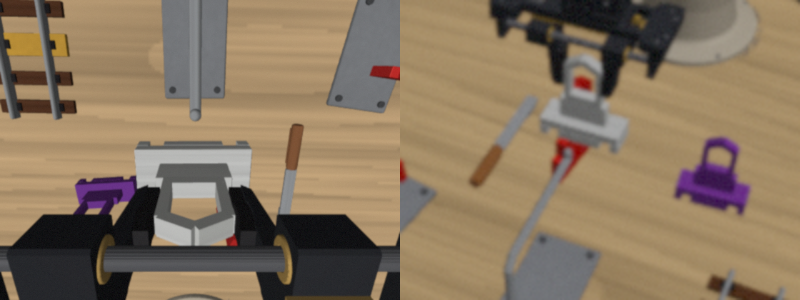

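Request:
servo_tool --deltas '[{"tx":0,"ty":-4,"tz":0,"rx":0,"ry":0,"rz":0,"hand":-1},{"tx":0,"ty":-9,"tz":-0.5,"rx":0.017,"ry":0,"rz":0,"hand":-1},{"tx":0,"ty":-14,"tz":-2,"rx":0.017,"ry":0,"rz":0,"hand":-1},{"tx":0,"ty":-18.5,"tz":-5,"rx":0.017,"ry":0,"rz":0,"hand":-1},{"tx":0,"ty":-22,"tz":-8,"rx":0.017,"ry":0,"rz":0,"hand":-1},{"tx":0,"ty":-23.7,"tz":-11.1,"rx":0.017,"ry":0,"rz":0,"hand":-1},{"tx":0,"ty":-23.7,"tz":-11.1,"rx":0.017,"ry":0,"rz":0,"hand":-1},{"tx":0,"ty":-23.7,"tz":-11.1,"rx":0.017,"ry":0,"rz":0,"hand":-1}]'

```text
clock: 26.45
tcp_pos: [0.5732, 0.2524, 0.2361]
tcp_rot: [0.272, 1.569, -2.862]
ft_force: [-0.8, -0.3, -2.5]
grip_width: 0.044
```

```bash
python3 -c "
from h import *
look('a24',(150,350,250,450))
im=cams.camera('wrist')[:,:,::-1];cv2.imwrite('pics/w24.png',im)"
```

```text
26.45 [0.57324488 0.25243241 0.23613788] [-0.8 -0.3 -2.5] 0.04398291434625667 [[0.008, -1.0], [-1.0, -0.008]]
```

View pics/a24.png

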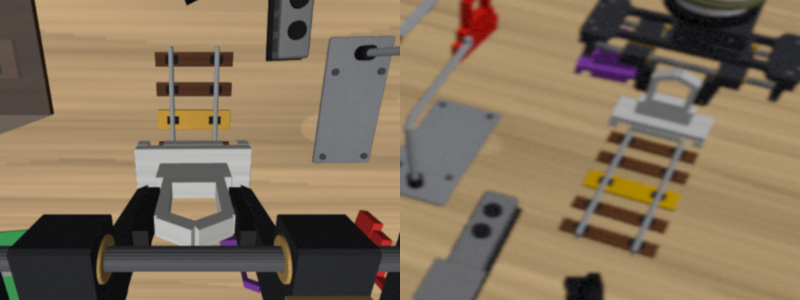

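View pics/w24.png

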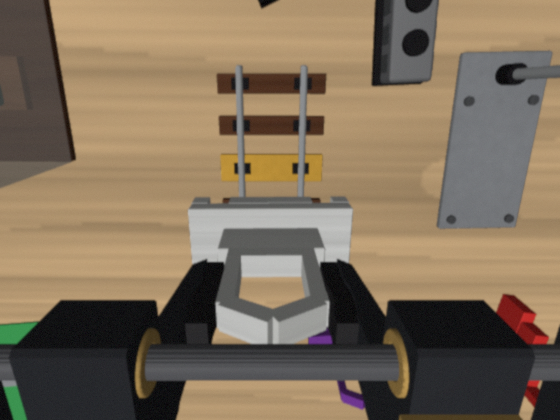

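```bash
python3 -c "
from h import *
s=env.get_state()
P={}
for t,u,v,z in [('lf',239.5,70,.022),('ln',241.5,195,.022),('rf',304,70,.022),('rn',302,195,.022),('y tl',221.5,154.5,.008),('y tr',322.5,153.5,.008),('y bl',219.5,181,.008),('y br',323,181,.008)]:
    P[t]=onz('wrist',u,v,z); print(t,P[t].round(4))
print('yellow c',np.mean([P[k] for k in P if k[0]=='y'],0),'rail mid',(P['ln']+P['rn'])/2,(P['lf']+P['rf'])/2)
for u,v in[(190,206),(351,206),(190,262),]: print('foot top', onz('wrist',u,v,s['tcp_pos'][2]+.032-.066).round(4))
im=cams.camera('wrist')[:,:,::-1]
cv2.imwrite('pics/w24c.png',cv2.resize(im[140:345,170:370],None,fx=2.9,fy=2.9,interpolation=cv2.INTER_CUBIC))
"
```

```text
lf [0.6729 0.2848 0.022 ]
ln [0.5455 0.2853 0.022 ]
rf [0.6734 0.2217 0.022 ]
rn [0.546  0.2192 0.022 ]
y tl [0.5873 0.3075 0.008 ]
y tr [0.5892 0.1972 0.008 ]
y bl [0.5575 0.3108 0.008 ]
y br [0.5584 0.195  0.008 ]
yellow c [0.57312271 0.25262106 0.008     ] rail mid [0.54577999 0.25225658 0.022     ] [0.67314763 0.25324135 0.022     ]
foot top [0.5924 0.2991 0.2034]
foot top [0.5931 0.2076 0.2034]
foot top [0.557  0.3015 0.2034]
```

View pics/w24c.png

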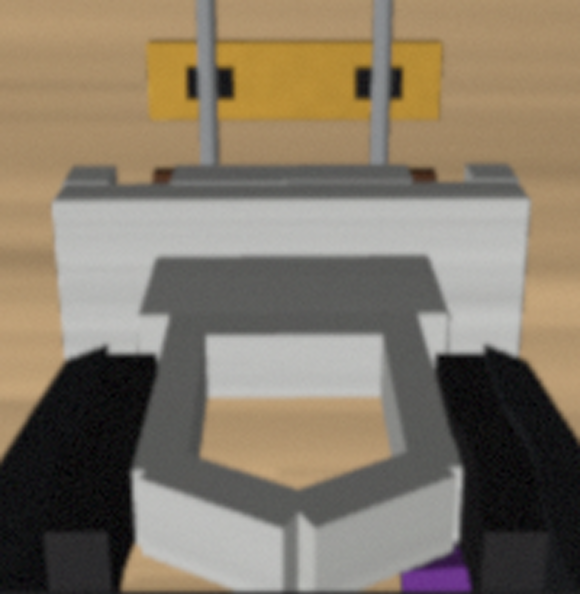

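Request:
servo_tool --deltas '[{"tx":3,"ty":0.1,"tz":0.15,"rx":0,"ry":0,"rz":0,"hand":-1},{"tx":7,"ty":0.1,"tz":0.15,"rx":0,"ry":0,"rz":0,"hand":-1},{"tx":10.5,"ty":0.1,"tz":0.15,"rx":0,"ry":0,"rz":0,"hand":-1},{"tx":13,"ty":0.1,"tz":0.15,"rx":0,"ry":0,"rz":0,"hand":-1},{"tx":13.8,"ty":0.1,"tz":0.15,"rx":0,"ry":0,"rz":0,"hand":-1},{"tx":13.8,"ty":0.1,"tz":0.15,"rx":0,"ry":0,"rz":0,"hand":-1},{"tx":13.8,"ty":0.1,"tz":0.15,"rx":0,"ry":0,"rz":0,"hand":-1}]'

```text
clock: 27.52
tcp_pos: [0.5729, 0.2519, 0.1005]
tcp_rot: [-2.911, 1.569, 0.238]
ft_force: [0.1, -0.1, -2.4]
grip_width: 0.0438
```

```bash
python3 -c "
from h import *
s=env.get_state();print(s['tcp_pos'],s['ft_force'])
im=cams.camera('wrist')[:,:,::-1];cv2.imwrite('pics/w25.png',im)
cv2.imwrite('pics/w25c.png',cv2.resize(im[130:290,170:370],None,fx=3.5,fy=3.5,interpolation=cv2.INTER_CUBIC))
b=cams.camera('scene')[:,:,::-1]
cv2.imwrite('pics/s25c.png',cv2.resize(b[190:330,310:430],None,fx=4,fy=4,interpolation=cv2.INTER_CUBIC))
"
```

```text
[0.57287132 0.25185635 0.10053171] [ 0.08861882 -0.11994762 -2.44553726]
```

View pics/w25c.png

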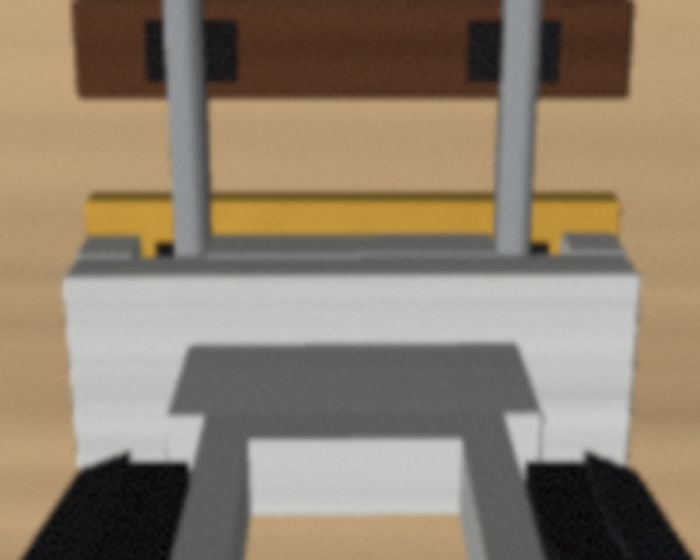

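View pics/s25c.png

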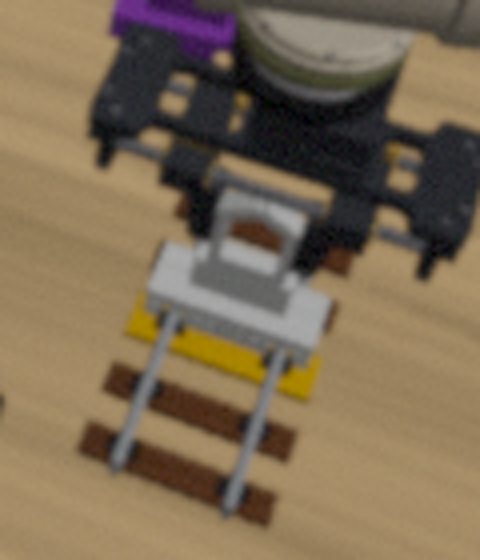

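Request:
servo_tool --deltas '[{"tx":0.6,"ty":0,"tz":0,"rx":0,"ry":0,"rz":0,"hand":-1},{"tx":1.2,"ty":0,"tz":0,"rx":0,"ry":0,"rz":0,"hand":-1},{"tx":1.7,"ty":0,"tz":0,"rx":0,"ry":0,"rz":0,"hand":-1},{"tx":2.1,"ty":0,"tz":0,"rx":0,"ry":0,"rz":0,"hand":-1},{"tx":2.4,"ty":0,"tz":0,"rx":0,"ry":0,"rz":0,"hand":-1},{"tx":2.4,"ty":0,"tz":0,"rx":0,"ry":0,"rz":0,"hand":-1}]'

```text
clock: 28.38
tcp_pos: [0.5722, 0.2517, 0.0749]
tcp_rot: [0.225, 1.57, -2.909]
ft_force: [0.5, -0.5, -2.0]
grip_width: 0.0435
```

```bash
python3 -c "
from h import *
s=env.get_state();print(s['tcp_pos'],s['ft_force'])
im=cams.camera('wrist')[:,:,::-1]
cv2.imwrite('pics/w26c.png',cv2.resize(im[130:290,170:370],None,fx=3.5,fy=3.5,interpolation=cv2.INTER_CUBIC))
b=cams.camera('scene')[:,:,::-1]
cv2.imwrite('pics/s26c.png',cv2.resize(b[190:330,310:430],None,fx=4,fy=4,interpolation=cv2.INTER_CUBIC))
"
```

```text
[0.57222606 0.2517445  0.07492111] [ 0.45528547 -0.46820313 -1.96697791]
```

View pics/w26c.png

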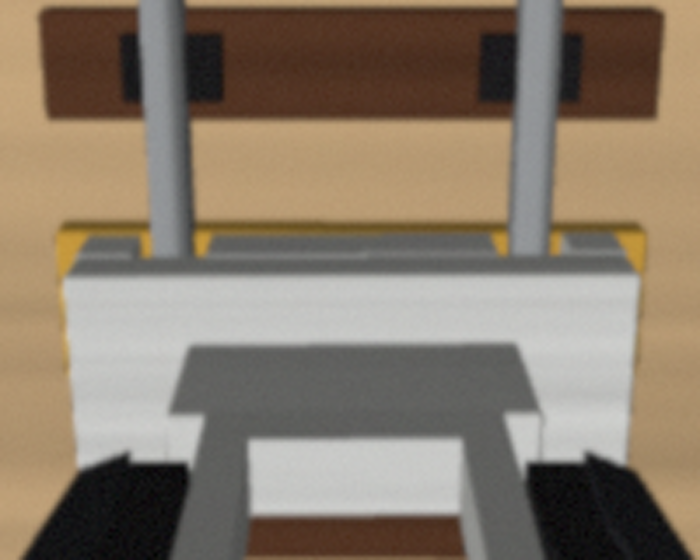

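View pics/s26c.png

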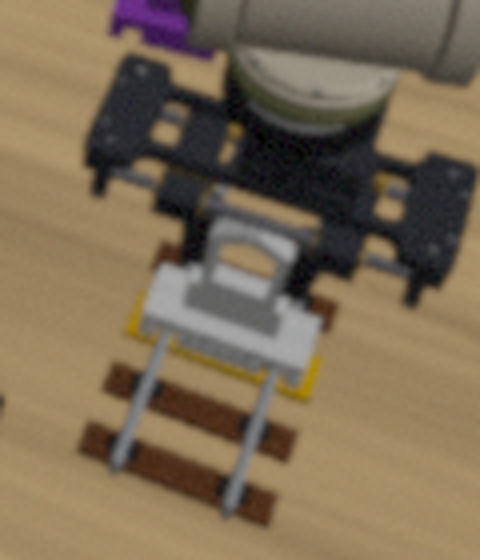

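```bash
python3 -c "
from h import *
print(onz('wrist',271,130+223/3.5,.008),onz('wrist',271,130+235/3.5,.0139),onz('wrist',271,130+272/3.5,.0379),onz('wrist',240,130+515/3.5,.0379))
print(onz('wrist',271,130+118/3.5,.008),onz('wrist',271,130+8/3.5,.008))
"
```

```text
[0.58939128 0.25266972 0.008     ] [0.58880986 0.25265444 0.0139    ] [0.58964614 0.25261676 0.0379    ] [0.54409342 0.27149506 0.0379    ]
[0.60940082 0.25282272 0.008     ] [0.62922401 0.2529743  0.008     ]
```

Request:
servo_tool --deltas '[{"tx":0,"ty":0,"tz":-0.3,"rx":0,"ry":0,"rz":0,"hand":-1},{"tx":0.1,"ty":0,"tz":-0.3,"rx":0,"ry":0,"rz":0,"hand":-1},{"tx":0.2,"ty":0,"tz":-0.3,"rx":0,"ry":0,"rz":0,"hand":-1},{"tx":0.2,"ty":0,"tz":-0.3,"rx":0,"ry":0,"rz":0,"hand":-1}]'

```text
clock: 28.98
tcp_pos: [0.5754, 0.2518, 0.0734]
tcp_rot: [-3.045, 1.57, 0.105]
ft_force: [0.1, -0.4, 0.5]
grip_width: 0.0437
```

Request:
servo_tool --deltas '[{"tx":0.1,"ty":0,"tz":0,"rx":0,"ry":0,"rz":0,"hand":-1},{"tx":0.1,"ty":0,"tz":0,"rx":0,"ry":0,"rz":0,"hand":-1}]'

```text
clock: 29.22
tcp_pos: [0.5757, 0.2519, 0.0732]
tcp_rot: [-3.041, 1.569, 0.109]
ft_force: [-0.6, -0.2, 6.2]
grip_width: 0.0437
```

Firm contact: the height stopped changing and the force rose to 6 N, so it is seated at the expected height. Releasing and retreating.

Request:
servo_tool --deltas '[{"tx":-0.1,"ty":0,"tz":0,"rx":0,"ry":0,"rz":0,"hand":-1},{"tx":-0.1,"ty":0,"tz":0,"rx":0,"ry":0,"rz":0,"hand":1},{"tx":-0.1,"ty":0,"tz":0,"rx":0,"ry":0,"rz":0,"hand":1},{"tx":-0.1,"ty":0,"tz":0,"rx":0,"ry":0,"rz":0,"hand":1},{"tx":-0.1,"ty":0,"tz":0,"rx":0,"ry":0,"rz":0,"hand":1},{"tx":-0.1,"ty":0,"tz":0,"rx":0,"ry":0,"rz":0,"hand":1},{"tx":-3,"ty":0,"tz":0,"rx":0,"ry":0,"rz":0,"hand":1},{"tx":-8,"ty":0,"tz":0,"rx":0,"ry":0,"rz":0,"hand":1},{"tx":-13,"ty":0,"tz":0,"rx":0,"ry":0,"rz":0,"hand":1},{"tx":-18,"ty":0,"tz":0,"rx":0,"ry":0,"rz":0,"hand":1},{"tx":-18,"ty":0,"tz":4,"rx":0,"ry":0,"rz":0,"hand":1},{"tx":-18,"ty":0,"tz":4,"rx":0,"ry":0,"rz":0,"hand":1}]'

```text
clock: 30.72
tcp_pos: [0.5337, 0.2518, 0.2528]
tcp_rot: [-1.165, 1.571, 1.985]
ft_force: [-0.6, 0.4, 1.2]
grip_width: 0.088
```

```bash
python3 -c "
from h import *
look('a28',(130,310,130,430))
im=cams.camera('wrist')[:,:,::-1];cv2.imwrite('pics/w28.png',im)"
```

```text
30.725 [0.53369906 0.25175482 0.25276838] [-0.6  0.4  1.2] 0.08801535989924468 [[0.009, -1.0], [-1.0, -0.009]]
```

View pics/a28.png

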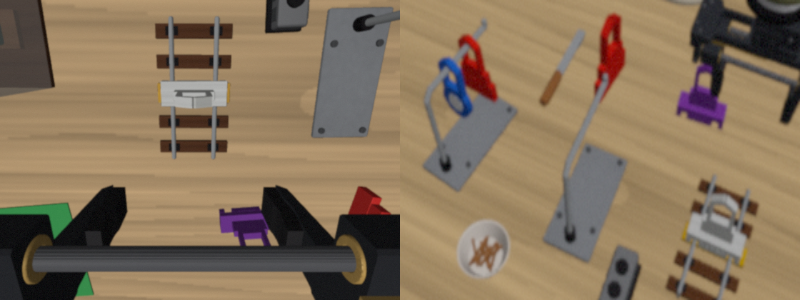

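View pics/w28.png

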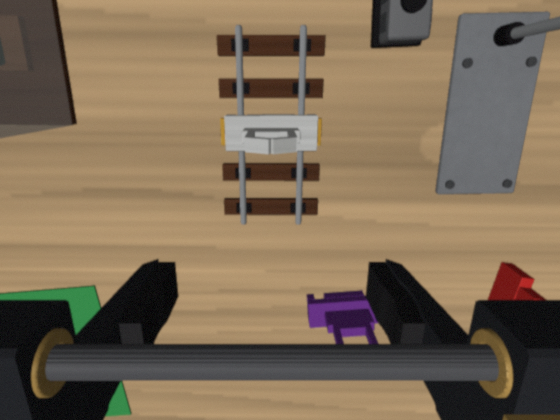

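The gauge stands across the yellow sleeper (wrist view, 225–320 × 115–151), with a sliver of yellow showing at each end. Both templates hang on the spare peg. One numeric check, then I'll hand in.

```bash
python3 -c "
from h import *
P=np.array([onz('wrist',u,v,.036) for u,v in[(224.5,115),(319.5,115),(223.5,151),(319.5,151)]]);print(P.round(4),P.mean(0).round(4))
t=cams.camera('top')[:,:,::-1];cv2.imwrite('pics/t29.png',t)
s=env.get_state();print(s['clock'],np.abs(s['qd']).max())"
```

```text
[[0.5926 0.3001 0.036 ]
 [0.5934 0.2034 0.036 ]
 [0.5559 0.3025 0.036 ]
 [0.5567 0.2016 0.036 ]] [0.5746 0.2519 0.036 ]
30.925 0.005648568551963794
```

View pics/t29.png

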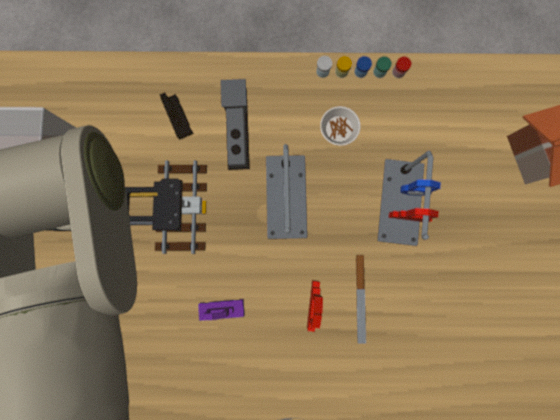

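The top view shows blue and red on the spare peg (430,186 and 428,214). The loco, dish and file are where they started. The gauge's centre measures (0.5746, 0.2519), against (0.574, 0.2525) for the track.

```bash
python3 -c "
from rig import env
print(env.close_job())"
```

```text
the job is handed in; nothing more can be done
None
```

The job is done and handed in at about 31 s of the 72 s allowed. The blue template, then the red, went over to the spare peg and hang there released. The gauge then came off the crowded hook and was lowered onto the rails across the yellow sleeper, released, and the arm backed clear.

**Last checks:**
- **Gauge position:** its centre measured (0.5746, 0.2519) m, about 1 mm from the track centre at (0.574, 0.2525), and it stood square to the rails.
- **Seating:** going down, it stopped at the height expected for fully seated, and a further 1 mm push only raised the force to 6 N. I didn't measure seated height separately after letting go, but the pictures show it upright with the notches over the rails.
- **Templates:** both are seen hanging on the spare peg, clear of the fingers. I judged this from pictures and did not measure their final positions.
- **Bystanders:** the loco, dish and file appear unmoved in the top view.

**What disagreed:** the real fingertips end about 12 mm behind the reported tool point, not 25 mm ahead of it. My first grasp on blue therefore closed on nothing above the peg. Blue stayed where it hung, and after I corrected the offset from two camera views every grasp held at about 44 mm.

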